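# Clip the stall's cash box to its security hook

## Robot

A 7-joint arm with a two-finger parallel gripper is mounted at the origin on the work surface. World frame = base frame: x ahead of the robot, y to its left, z up, the work surface at z = 0. Lengths are in m, angles in rad, forces in N, time in s.
With the tool pointing down it reaches from about 0.4 to 0.85 m from the base axis. Payload 4.5 kg.
Tool frame: the origin (TCP) lies at the very end of the fingers, on their centre line; the grasp point (between the pads) lies 19 mm behind it; y points along the fingers, x is the direction in which the jaws open and shut, and the axes are right-handed (so a half turn about y gives the same grasp; the last joint's range is limited). The gripper opens to 88 mm and grips with 3 to 60 N. Pads are 18 mm wide; open, the fingers measure 123 mm over their backs; the gripper's body (75 mm by 187 mm) begins 45 mm behind the grasp point.
Start: joints at [1.363, 0.689, -0.195, 1.565, 0.157, 0.902, -0.215], TCP at [0.15, -0.607, 0.202] pointing down, gripper open.
Joint ranges: [-3.01, 3.01], [-0.46, 2.08], [-1.47, 1.51], [0.13, 2.56], [-1, 4.14], [0.04, 2.09], [-2.66, 2.66]. Speed limits (rad/s): [2.57, 2.57, 3.14, 3.14, 3.14, 3.14, 3.14].

## Interface

Orientations are given as a unit quaternion [x, y, z, w].
In Python, from plant import r gives the robot as it stands.
- The arm moves only by the shell command python3 -m inch 'ROWS' [OPENING] [FORCE]. ROWS is JSON, a list of rows, each a list of 6 numbers: the shift along the tool's x, y, z in mm, then the turn, a rotation vector about the tool's x, y, z in rad. In form: [[x, y, z, ax, ay, az], ...]. A call has 1 to 12 rows; each row shifts and turns the commanded pose from where the row before left it, along the tool's axes as they then stand; what a row does not reach is not made up. A row lasts 1/12 s, in which the tool goes at most 41.7 mm and 7.16 degrees, less where a joint would pass 70% of its speed; a pose out of reach is approached as far as the arm can. A call is refused whole if a number of a shift passes 41.7 or a number of a turn 0.125, either way. A call with a gripper value outside its range is refused whole. OPENING is the finger opening in mm, from 0 to 88.1, set as the call begins (- or left out, the last holds). The fingers move at their own pace and stop on an object; FORCE is the grip in N (left out, the last holds). Time passes only in rows, so rows that do not move let the fingers close. It gives the time, the measured TCP pose, the force and the opening at its end, in the units of the state.
- r.get_state(): the state, without advancing time (a new reading comes with each control period).
- r.snapshot(name): name is "scene" or "top" or "wrist"; returns a dict with "img" (384x512x3 uint8, red, green, blue), "range_z" (384x512 float32, m along the optical axis (not along the pixel's ray), 0 where there is no reading), "mtx" (3x3 intrinsics, pixels), "camera_from_world" (4x4, takes a point from world to camera coordinates); the wrist camera has in their place "tool_from_camera" (4x4, takes a point from camera to tool coordinates, whose origin is the TCP and whose axes are the tool frame's). Camera axes: x right, y down, z forward; pixel columns grow to the right and rows downward; lengths in m; the calibration is good to about 2 mm. A picture is of the moment at which its call begins: read the wrist's pose just before it.
- r.finish_job(): hands the job in, once; it reports no verdict.
The state is a dict: "clock": time; "q": joint angles; "qd": joint speeds; "joint_torque": joint torques, N m; "tool_pos": TCP position; "eef_rot": TCP orientation; "contact_force": force on the tool from outside, world axes, zero at the start; "moment": the same for the moment, N m; "opening": opening from 0.0 (shut) to 1.0 (fully open).
Only numpy, scipy, OpenCV 4.12 (cv2) and the standard library are available. Lean on these libraries where they do the work, as an engineer would, in place of code of your own. Each camera call takes 0.05 s, during which the arm holds its last target.

## Task

Secure the cash box at this fan-fair stall. First move the slim dark mug that stands in the way, right in front of the gate of the steel snap hook, onto the wooden serving board, upright; then slide the cash box along the table, without lifting it, so that its ring itself pushes the hook's sprung gate open and goes in until the gate snaps shut behind it. Do not touch the gate with the robot, do not tip the mug over, and leave everything else where it stands.

Things in the scene. Friction and masses are not known exactly. Their poses are not given: they have to be found in the camera images.
- hook: Big steel snap hook, lying level, fixed to a dark block; place and heading vary. Origin: on the table below the middle of the way in, at the shut gate's line. +x points into the hook (the way the ring must travel), +y to the gate's hinge, z up. In its frame (mm): hinge (0, 40), gate tip (0, -14), nose (-6, -22) with a flare out to (-21, -38), back bar from x 60; bars at z 28 to 42.
- hook_mouth (a point): Point 35 mm above the hook's origin, at mid-height of its bars, axes as the hook's. Around it in that frame (mm): a plain eye sticks out at y 50 to 88, x -16 to 28; the fixed block behind lies at x 96 to 152, y -32 to 52 and is 55 high.
- gate (a joint): The hook's sprung gate, a 54 x 8 x 14 mm bar: 0 rad shut, grows as it swings into the hook (to 1.25). It pushes back 2 to 5 N at the ring and shuts by itself. A ring bar entering along the hook's x axis (y = 0) is past the gate's tip, and the gate snaps shut, with its centre about 45 mm in (51 mm if at y = +9 mm); it meets the back bar at 56 mm.
- box_center (a point): Centre of the grey steel cash box, 100 (x) x 120 (y) x 70 (z) mm, about 0.7 kg, loose on the table; this point is 35 mm up. Too wide to grip: push it. +x points out of the face with the ring; the plain rear face lies 50 mm along -x, the flanks 60 mm to either side along y.
- ring_bar (a point): Middle of the upright end bar of the box's steel ring, a stiff upright loop of 8 mm rod in the box's x-z plane, welded to it. The bar is 130 mm ahead of the box's centre (80 mm off the face); the loop's level legs run at heights 14 and 60 mm, so the hook (28 to 42 mm high) fits between them. Axes as the box's.
- mug_center (a point): Centre (50 mm up) of the dark mug that stands in the way: 60 mm across, 100 mm tall, 0.2 kg, open top, the handle sticks out at its +y side to about 60 mm from the axis. Grip it across its x axis near the top. z up.
- board: Wooden serving board fixed on the table, 270 (x) x 160 (y) x 12 (z) mm, origin under its centre. Another mug stands on its +x half; its -x half (about x = -75 mm) is free.
- books: Bystander: a stack of two books, 110 x 170 x 62 mm. Origin: centre of its underside. Leave it alone.
- bottle: Bystander: a dark bottle with a steel cap, 56 mm across, 170 mm tall. Origin: centre of its underside. Leave it alone.
- tin: Bystander: a round steel tin, 66 mm across, 75 mm tall. Origin: centre of its underside. Leave it alone.
- pawn: Bystander: a dark wooden game pawn, 52 mm across, 102 mm tall. Origin: centre of its underside. Leave it alone.
- cardbox: Bystander: a small cardboard box with a paper band, 75 x 100 x 50 mm. Origin: centre of its underside. Leave it alone.
- mug2: Bystander: a dark mug 68 mm across and 85 mm tall, standing on the +x half of the serving board. Origin: centre of its underside. Leave it alone.
- mug3: Bystander: a low dark mug 72 mm across and 65 mm tall, standing nearer the robot. Origin: centre of its underside. Leave it alone.

How it is judged:
On the way, in this order (a step that is already met when the one before it is completed fails the run):
1. the mug from in front of the hook stands upright and released on the serving board (x of mug_center in the frame of board between -0.12 and 0.12 m and y of mug_center in the frame of board between -0.065 and 0.065 m and height (world z) of mug_center between 0.055 and 0.069 m and angle between mug_center's own z axis and vertical below 0.12 rad and contact force between the fingers and mug below 0.1 N), for 0.2 s.
2. the ring of the cash box pushes the gate open (value of joint gate above 0.25 rad and contact force between cashbox and gate above 0.2 N), for 0.02 s.
3. the gate has snapped shut with the ring inside the hook (value of joint gate below 0.06 rad and x of ring_bar in the frame of hook between 0.008 and 0.064 m and y of ring_bar in the frame of hook between -0.03 and 0.036 m and angle between box_center's own z axis and vertical below 0.08 rad), for 0.2 s.
At the end, for the whole second after the job is handed in: The ring bar is inside the hook (8 to 64 mm past the gate line), the gate shut within 0.06 rad, the box flat and at rest; the mug stands upright (0.12 rad), released and at rest on the board, its axis within 120 mm (along) and 65 mm (across) of the board's centre (all of step 1 and all of step 3 and linear speed of each of cashbox, mug below 0.02 m/s); the robot touches nothing.
It fails at once if the robot touches the gate with more than 1 N (contact force between any of the fingers, the arm and gate above 1 N).
It fails at once if the mug is tipped more than 0.7 rad (angle between mug_center's own z axis and vertical above 0.7 rad).
It fails at once if the cash box is lifted or tipped: its centre more than 20 mm above where it stands on the table, or leaning more than 0.3 rad (height (world z) of box_center above 0.055 m or angle between box_center's own z axis and vertical above 0.3 rad).
It fails at once if a bystander is moved more than 30 mm or tipped over (distance of any of books, bottle, tin, pawn, cardbox, mug2, mug3 from where it was at the start of the episode above 0.03 m or angle between any of books, bottle, tin, pawn, cardbox, mug2, mug3's own z axis and vertical above 0.5 rad).
It also fails if it takes over 72 s, if anything falls off the work surface, if the arm or the gripper's body presses on something with over 40 N, if the wrist force passes 120 N, or if a joint passes its speed limit or range.

## Working session

There is one attempt and no reset: what is moved stays moved. The work goes in short steps, Python scripts to look and compute and a shell command to move; the robot and the scene stay as the last step left them, time stands still between calls to the robot, and variables do not carry over. Pictures are saved under pics/ and viewed, and the job is handed in when it is done.

```bash
ls; mkdir -p pics; python3 - <<'E'
from plant import r
import cv2,numpy as np
s=r.get_state(); print(s)
for n in ["scene","top","wrist"]:
    d=r.snapshot(n)
    cv2.imwrite(f"pics/{n}0.png",cv2.cvtColor(d["img"],cv2.COLOR_RGB2BGR))
    np.savez(f"pics/{n}0.npz",**d)
    print(n,d["mtx"].tolist(),[ (k,d[k].round(3).tolist()) for k in d if 'from' in k], (d["range_z"]>0).mean())
E
```

```text
pics
{'clock': 0.0, 'q': array([ 1.36279267,  0.68997101, -0.19448933,  1.56633515,  0.15730557,
        0.90248467, -0.21508899]), 'qd': array([-3.93679768e-04,  6.49745414e-04,  1.02329919e-03, -8.97408947e-04,
       -1.36911485e-04, -1.93002468e-04,  7.23381145e-05]), 'joint_torque': array([ 2.68635031e-04, -5.27574742e+01, -1.26694858e+00, -1.53436428e+01,
       -5.26441529e-02,  6.60542952e-03,  1.73307062e-04]), 'tool_pos': array([ 0.14942641, -0.60616427,  0.20111992]), 'eef_rot': array([-0.55631987,  0.43655849, -0.43549009,  0.55702179]), 'contact_force': array([-0.41523618, -0.05212765, -0.81572719]), 'moment': array([0.00878238, 0.01793288, 0.01353664]), 'opening': 1.0002506921256855}
scene [[456.89394374992463, 0.0, 252.59687290170393], [0.0, 456.89394374992463, 191.26810234310452], [0.0, 0.0, 1.0]] [('camera_from_world', [[0.801, 0.599, -0.013, -0.5], [0.469, -0.641, -0.607, -0.211], [-0.372, 0.481, -0.794, 1.368], [0.0, 0.0, 0.0, 1.0]])] 0.9961395263671875
top [[352.7595168697474, 0.0, 254.48305904362243], [0.0, 352.7595168697474, 195.26960805652396], [0.0, 0.0, 1.0]] [('camera_from_world', [[-0.027, -1.0, -0.015, 0.075], [-0.986, 0.029, -0.164, 0.593], [0.164, 0.011, -0.986, 0.774], [0.0, 0.0, 0.0, 1.0]])] 0.9961954752604166
wrist [[310.431890844172, 0.0, 251.6135043202265], [0.0, 310.431890844172, 191.33719711145267], [0.0, 0.0, 1.0]] [('tool_from_camera', [[1.0, -0.0, 0.0, -0.001], [-0.001, -0.272, 0.962, -0.182], [-0.0, -0.962, -0.272, 0.07], [0.0, 0.0, 0.0, 1.0]])] 0.995941162109375
```

View pics/scene0.png

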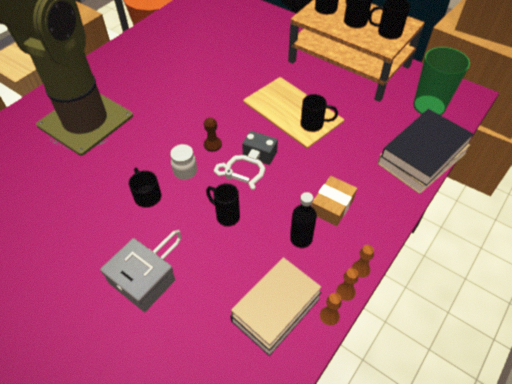

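View pics/top0.png

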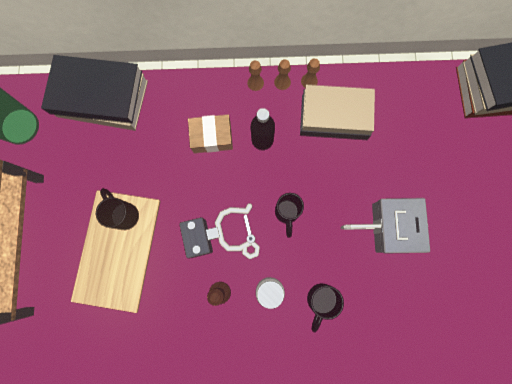

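View pics/wrist0.png

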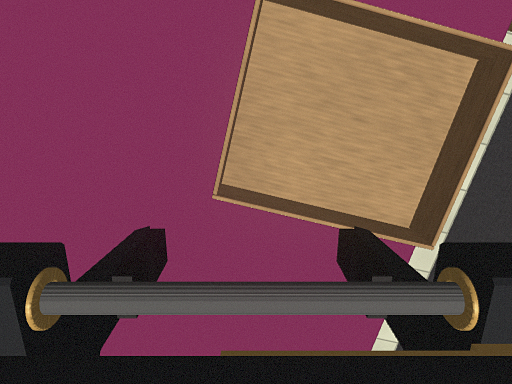

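The scene view shows the box at (140,270), its ring pointing up-right to (175,238). The target mug is at (227,205), the hook at (245,168) and the board at (293,110). In the top view the box is at (405,225) with the ring bar near (347,227), the mug at (288,208), the hook at (237,230), the gate from (250,240) to (247,216), and the board at (117,250). Next I'll measure these.

```bash
cat > h.py <<'E'
import numpy as np,cv2
def load(n): return dict(np.load(f"pics/{n}.npz"))
def cloud(d):
    K=d["mtx"];z=d["range_z"];v,u=np.mgrid[0:z.shape[0],0:z.shape[1]]
    P=np.stack([(u-K[0,2])/K[0,0]*z,(v-K[1,2])/K[1,1]*z,z],-1)
    T=np.linalg.inv(d["camera_from_world"]); W=P@T[:3,:3].T+T[:3,3]
    W[z<=0]=np.nan; return W
def proj(d,p):
    c=d["camera_from_world"]; q=np.asarray(p)@c[:3,:3].T+c[:3,3]; q=q@d["mtx"].T; return q[...,:2]/q[...,2:]
def ray(d,uv,h):
    T=np.linalg.inv(d["camera_from_world"]);K=d["mtx"]
    v=T[:3,:3]@np.array([(uv[0]-K[0,2])/K[0,0],(uv[1]-K[1,2])/K[1,1],1]); o=T[:3,3]
    return o+v*(h-o[2])/v[2]
E
python3 - <<'E'
from h import *
for n in ["top0","scene0"]:
    d=load(n);W=cloud(d)
    Z=W[...,2]; print(n,np.nanmedian(Z))
    hsv=cv2.cvtColor(d["img"],cv2.COLOR_RGB2HSV)
    nont=((hsv[...,0]<150)|(hsv[...,1]<80)|(hsv[...,2]<50))
    m=(Z>0.008)&(Z<0.3)&(W[...,0]>0.15)&(W[...,0]<1.0)&(abs(W[...,1])<0.75)
    k,l,st,c=cv2.connectedComponentsWithStats(m.astype(np.uint8))
    for i in range(1,k):
        if st[i,4]<40: continue
        p=W[l==i]; zt=np.percentile(p[:,2],98); t=p[p[:,2]>zt-0.008]
        print(n,i,st[i].tolist(),'zt',zt.round(3),'top mean',((t.min(0)+t.max(0))/2).round(3),'ext',(t.max(0)-t.min(0)).round(3))
d=load("top0")
im=cv2.cvtColor(d["img"],cv2.COLOR_RGB2BGR)
cv2.imwrite("pics/c1.png",cv2.resize(im[180:280,170:320],None,fx=5,fy=5,interpolation=cv2.INTER_CUBIC))
cv2.imwrite("pics/c2.png",cv2.resize(im[180:280,310:450],None,fx=5,fy=5,interpolation=cv2.INTER_CUBIC))
E
```

```text
top0 0.0014073052912738637
top0 1 [458, 43, 54, 75, 3324] zt 0.112 top mean [ 0.848 -0.504  0.109] ext [0.149 0.078 0.01 ]
top0 2 [41, 55, 105, 75, 5917] zt 0.076 top mean [0.87  0.448 0.073] ext [0.169 0.229 0.01 ]
top0 3 [275, 59, 16, 30, 327] zt 0.095 top mean [ 0.9   -0.021  0.093] ext [0.024 0.024 0.009]
top0 4 [300, 58, 75, 82, 3926] zt 0.09 top mean [ 0.899 -0.091  0.09 ] ext [0.026 0.026 0.015]
top0 5 [248, 60, 15, 30, 325] zt 0.096 top mean [0.899 0.047 0.092] ext [0.026 0.024 0.01 ]
top0 7 [0, 88, 38, 56, 1463] zt 0.148 top mean [0.805 0.605 0.147] ext [0.058 0.013 0.014]
top0 10 [250, 109, 25, 41, 785] zt 0.173 top mean [0.743 0.035 0.17 ] ext [0.025 0.023 0.008]
top0 11 [188, 115, 45, 38, 1461] zt 0.054 top mean [0.755 0.163 0.051] ext [0.08  0.102 0.01 ]
top0 13 [0, 160, 43, 165, 3750] zt 0.139 top mean [0.64  0.59  0.142] ext [0.06  0.007 0.022]
top0 14 [71, 188, 89, 125, 7545] zt 0.096 top mean [0.562 0.373 0.095] ext [0.073 0.066 0.013]
top0 15 [275, 193, 29, 45, 521] zt 0.103 top mean [ 0.56  -0.019  0.1  ] ext [0.058 0.059 0.008]
top0 16 [341, 198, 89, 55, 3056] zt 
[... 935 characters left out ...]
0.068 0.012]
scene0 6 [170, 145, 27, 34, 716] zt 0.077 top mean [0.373 0.029 0.075] ext [0.057 0.057 0.011]
scene0 7 [128, 168, 33, 38, 850] zt 0.066 top mean [ 0.345 -0.094  0.064] ext [0.086 0.071 0.013]
scene0 8 [290, 176, 67, 72, 2385] zt 0.169 top mean [0.744 0.035 0.167] ext [0.025 0.025 0.011]
scene0 9 [206, 183, 34, 43, 1012] zt 0.101 top mean [ 0.56  -0.019  0.098] ext [0.059 0.06  0.01 ]
scene0 11 [100, 230, 81, 82, 3306] zt 0.074 top mean [ 0.515 -0.273  0.073] ext [0.123 0.108 0.013]
scene0 12 [321, 245, 53, 79, 1221] zt 0.094 top mean [ 0.899 -0.022  0.092] ext [0.025 0.165 0.012]
scene0 13 [230, 258, 91, 96, 4537] zt 0.065 top mean [ 0.798 -0.149  0.062] ext [0.12  0.175 0.01 ]
```

View pics/c1.png

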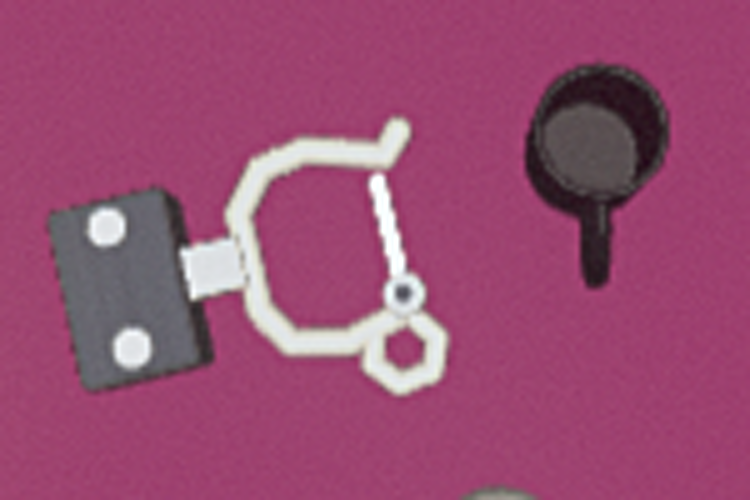

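View pics/c2.png

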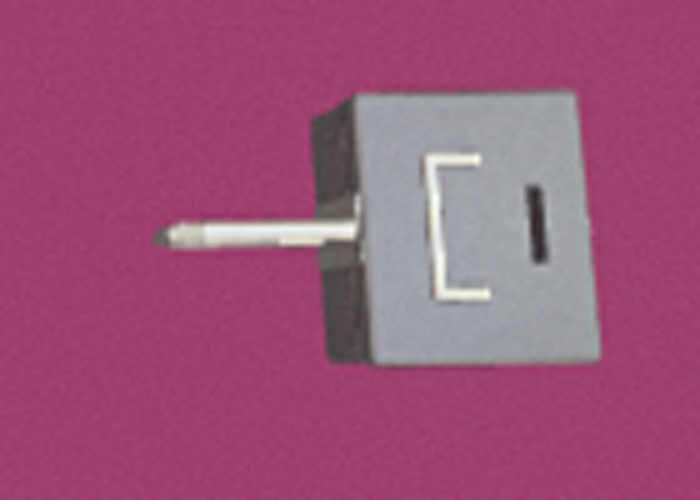

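In the crops, the gate runs from its hinge at about (250.6,238.6) to its tip at (245.4,216.0) in top-view pixels. The ring sticks out to the left of the box, and the mug's handle points toward the robot. Next are the precise poses.

```bash
python3 - <<'E'
from h import *
def rect(P):
    (c,s,a)=cv2.minAreaRect((P[:,:2]*1000).astype(np.float32)); return np.round(c,1),np.round(s,1),round(a,2)
for n in ["top0","scene0"]:
    d=load(n);W=cloud(d);Z=W[...,2]
    X,Y=W[...,0],W[...,1]
    def sel(x0,x1,y0,y1,z0,z1): return W[(X>x0)&(X<x1)&(Y>y0)&(Y<y1)&(Z>z0)&(Z<z1)]
    print(n,'box',rect(sel(.4,.62,-.36,-.2,.064,.085)))
    b=sel(.4,.62,-.36,-.2,.064,.085); bb=(b.max(0)+b.min(0))/2
    print(' ring',*[ (p.mean(0).round(4).tolist(),p[:,1].min().round(4),p[:,1].max().round(4),p[:,0].min().round(4),p[:,0].max().round(4)) for p in [sel(.4,.62,-.2,-.1,.05,.08)]])
    p=sel(.4,.62,-.2,-.1,.05,.075); v=cv2.fitLine(p[:,:2].astype(np.float32),cv2.DIST_HUBER,0,.01,.01).ravel(); print(' ringline',v, np.degrees(np.arctan2(v[1],v[0])))
    print(' block',rect(sel(.4,.6,.14,.27,.049,.059)), rect(sel(.4,.6,.14,.27,.049,.08)))
    print(' hookbars',rect(sel(.4,.6,.03,.16,.035,.05)), len(sel(.4,.6,.03,.16,.03,.05)))
    print(' mugrim', rect(sel(.5,.62,-.06,.03,.093,.115)), sel(.5,.62,-.06,.03,.06,.09).min(0))
    h=sel(.46,.525,-.06,.02,.03,.1); print(' handle',h.mean(0).round(4) if len(h) else None,h[:,0].min() if len(h) else 0)
    print(' board',rect(sel(.3,.68,.26,.5,.007,.02)))
d=load("top0")
f=lambda u,v,h: ray(d,(u/5+170,v/5+180),h)[:2]*1000
# crop resize centre offset
f=lambda u,v,h: ray(d,((u+.5)/5-.5+170,(v+.5)/5-.5+180),h)[:2]*1000
hi=f(403,293,.044);tip=f(377,180,.042);e=f(405,353,.042)
print('hinge',hi,'tip',tip,'eye',e)
for a in (hi-tip,e-hi): print(np.degrees(np.arctan2(a[1],a[0])),np.linalg.norm(a))
print('bolts',f(105,228,.058),f(132,348,.058))
E
```

```text
top0 box (array([ 514.8, -263.5]), array([126.6, 121.6]), 89.47)
 ring ([0.5151, -0.1691, 0.0631], np.float64(-0.2), np.float64(-0.1425), np.float64(0.5119), np.float64(0.5193))
 ringline [ 0.02969575  0.999559    0.5151465  -0.17093067] 88.2983
 block (array([503.1, 187. ]), array([83.9, 79.1]), 13.05) (array([503.1, 187. ]), array([83.9, 79.1]), 13.05)
 hookbars (array([479.9, 100.3]), array([180.5, 105.7]), 12.24) 862
 mugrim (array([560.6, -18.6]), array([58.8, 57.6]), 87.56) [ 0.5010136  -0.0451454   0.06011865]
 handle [ 0.5097 -0.017   0.0746] 0.49508011220305453
 board (array([479.1, 394. ]), array([161.2, 269.9]), 79.29)
scene0 box (array([ 515.1, -264. ]), array([125.6, 124.3]), 89.18)
 ring ([0.5162, -0.1726, 0.0609], np.float64(-0.1995), np.float64(-0.1426), np.float64(0.5121), np.float64(0.5205))
 ringline [ 0.02498589  0.9996878   0.51666653 -0.1688477 ] 88.56826
 block (array([500.7, 196.8]), array([84.1, 59.8]), 11.74) (array([500.7, 196.8]), array([84.1, 59.8]), 11.74)
 hookbars (array([480., 100.]), array([181.7, 107. ]), 11.56) 659
 mugrim (array([560.9, -19. ]), array([57.8, 59.7]), 22.51) [ 0.50072965 -0.05029908  0.06008715]
 handle [ 0.5078 -0.0201  0.061 ] 0.49480549316306344
 board (array([478.1, 393.5]), array([164.2, 273.8]), 79.49)
hinge [495.71872309  70.28743008] tip [548.56819847  81.15324338] eye [468.39490982  70.1149223 ]
-168.38192705689133 53.95491587167648
-179.63827022700792 27.324357827620034
bolts [528.41770706 205.33712391] [473.84634389 192.97830527]
```

```bash
cat >> h.py <<'E'
from scipy.spatial.transform import Rotation as R
HO=np.array([534.8,78.6]);HY=np.radians(102.0)
HX=np.array([np.cos(HY),np.sin(HY)]);HYv=np.array([-HX[1],HX[0]])
def h2w(x,y): return HO+x*HX+y*HYv
def w2h(p): p=np.asarray(p)[:2]-HO; return np.array([p@HX,p@HYv])
def plan(target_mm,jaw_deg=None,s=None):
    from plant import r
    s=s or r.get_state(); M=R.from_quat(s["eef_rot"]); A=M.as_matrix()
    p=s["tool_pos"]*1000
    print('clk',round(s["clock"],2),'pos',p.round(1),'F',s["contact_force"].round(1),'open',round(s["opening"],3))
    print('axes x',A[:,0].round(3),'y',A[:,1].round(3),'z',A[:,2].round(3))
    if jaw_deg is not None:
        cands=[]
        for k in (0,180):
            a=np.radians(jaw_deg+k); X=np.array([np.cos(a),np.sin(a),0]);Y=np.array([0,0,-1.])
            T=np.stack([X,Y,np.cross(X,Y)],1); rv=R.from_matrix(A.T@T).as_rotvec(); cands.append((np.linalg.norm(rv),rv,T))
        for n,rv,T in sorted(cands,key=lambda c:c[0]): print('turn(tool)',rv.round(3),' shift after turn', (T.T@(np.asarray(target_mm)-p)).round(1))
    print('shift now',(A.T@(np.asarray(target_mm)-p)).round(1))
E
python3 -c "
from h import *
plan([560.7,-18.8,160],88)"
```

```text
clk 0.15 pos [ 149.5 -606.4  201.3] F [-0.1  0.2  0. ] open 1.001
axes x [ 0.239 -0.971 -0.001] y [-0.     0.001 -1.   ] z [ 0.971  0.239 -0.   ]
turn(tool) [ 0.     0.277 -0.001]  shift after turn [-601.5   41.3  390.5]
turn(tool) [-2.000e-03 -2.865e+00 -0.000e+00]  shift after turn [ 601.5   41.3 -390.5]
shift now [-471.9   41.9  540. ]
```

```bash
python3 -m inch '[[0,0,0,0,0.092,0],[0,0,0,0,0.092,0],[0,0,0,0,0.093,0],[-15,0,10,0,0,0],[-30,0,19.5,0,0,0],[-30,0,19.5,0,0,0],[-30,0,19.5,0,0,0],[-30,0,19.5,0,0,0],[-30,0,19.5,0,0,0],[-30,0,19.5,0,0,0],[-30,0,19.5,0,0,0],[-30,0,19.5,0,0,0]]' 88
python3 -c "
from h import *
plan([560.7,-18.8,160],88)"
```

```text
clock: 1.15
tool_pos: [0.3252, -0.3562, 0.2019]
eef_rot: [-0.491, 0.509, -0.509, 0.491]
contact_force: [0.5, -0.0, 0.1]
opening: 1.004
clk 1.15 pos [ 325.2 -356.2  201.9] F [ 0.5 -0.   0.1] open 1.004
axes x [-0.035 -0.999 -0.   ] y [-0.  0. -1.] z [ 0.999 -0.035 -0.   ]
turn(tool) [ 0. -0. -0.]  shift after turn [-345.4   41.9  223.6]
turn(tool) [0.    3.141 0.   ]  shift after turn [ 345.4   41.9 -223.6]
shift now [-345.5   41.9  223.5]
```

```bash
python3 -m inch '[[-30,0,19.5,0,0,0],[-30,0,19.5,0,0,0],[-30,0,19.5,0,0,0],[-30,0,19.5,0,0,0],[-30,0,19.5,0,0,0],[-30,0,19.5,0,0,0],[-30,0,19.5,0,0,0],[-30,0,19.5,0,0,0],[-30,0,19.5,0,0,0],[-30,0,19.5,0,0,0],[-30,0,19.5,0,0,0],[-15.5,0,9,0,0,0]]'
python3 - <<'E'
from h import *
from plant import r
s=r.get_state()
plan([560.7,-18.8,62],88,s)
d=r.snapshot("wrist"); cv2.imwrite("pics/w1.png",cv2.cvtColor(d["img"],cv2.COLOR_RGB2BGR))
T=np.eye(4);T[:3,:3]=R.from_quat(s["eef_rot"]).as_matrix();T[:3,3]=s["tool_pos"]
d["camera_from_world"]=np.linalg.inv(T@d["tool_from_camera"])
W=cloud(d);Z=W[...,2]
m=(Z>.092)&(Z<.115)&(W[...,0]>.5)&(W[...,0]<.62)&(abs(W[...,1]+.02)<.06)
p=W[m];print(len(p),p.min(0),p.max(0))
E
```

```text
clock: 2.15
tool_pos: [0.5625, -0.0149, 0.2017]
eef_rot: [-0.491, 0.508, -0.507, 0.494]
contact_force: [0.0, -0.6, 0.3]
opening: 0.999
clk 2.15 pos [562.5 -14.9 201.7] F [ 0.  -0.6  0.3] open 0.999
axes x [-0.03  -1.    -0.003] y [ 0.002  0.003 -1.   ] z [ 1.    -0.03   0.002]
turn(tool) [-0.002  0.005 -0.003]  shift after turn [  4.  139.7  -1.7]
turn(tool) [-5.000e-03 -3.136e+00  3.000e-03]  shift after turn [ -4.  139.7   1.7]
shift now [  4.4 139.7  -1.9]
922 [ 0.53051918 -0.04609698  0.09203176] [0.59022195 0.01278668 0.10188914]
```

View pics/w1.png

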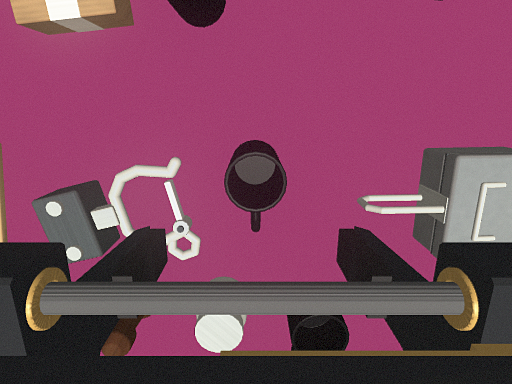

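The wrist view shows the mug rim centred at (255,180), between the fingers, with the handle pointing back. It measures (560.4, -16.7), which agrees with the top camera within 2 mm. Descending to grip.

```bash
python3 -m inch '[[3,0,-2,0,0,0],[0,25,0,0,0,0],[0,30,0,0,0,0],[0,30,0,0,0,0],[0,30,0,0,0,0],[0,24,0,0,0,0],[0,0,0,0,0,0],[0,0,0,0,0,0]]'
python3 -m inch '[[0,0,0,0,0,0],[0,0,0,0,0,0],[0,0,0,0,0,0],[0,0,0,0,0,0],[0,0,0,0,0,0],[0,0,0,0,0,0]]' 40 15
python3 -c "
from h import *
plan([405,407.6,200],88)"
```

```text
clock: 2.87
tool_pos: [0.5562, -0.0253, 0.0624]
eef_rot: [-0.492, 0.51, -0.509, 0.489]
contact_force: [-0.2, -0.6, -0.5]
opening: 0.999
clock: 3.37
tool_pos: [0.5589, -0.0217, 0.064]
eef_rot: [0.49, -0.508, 0.509, -0.492]
contact_force: [-0.6, 5.4, 10.3]
opening: 0.568
clk 3.37 pos [558.9 -21.7  64. ] F [-0.6  5.4 10.3] open 0.568
axes x [-0.034 -0.999 -0.002] y [ 0.002  0.002 -1.   ] z [ 0.999 -0.034  0.002]
turn(tool) [-0.002  0.    -0.002]  shift after turn [-423.7 -136.  -168.8]
turn(tool) [-3.000e-03 -3.141e+00  3.000e-03]  shift after turn [ 423.7 -136.   168.8]
shift now [-424.  -135.6 -168.3]
```

```bash
python3 -m inch '[[0,0,0,0,0,0],[0,0,0,0,0,0],[0,0,0,0,0,0]]'
python3 - <<'E'
from h import *
from plant import r
for n in("wrist","scene"):
  d=r.snapshot(n); cv2.imwrite(f"pics/{n}2.png",cv2.cvtColor(d["img"],cv2.COLOR_RGB2BGR))
plan([405,407.6,200],88)
E
```

```text
clock: 3.62
tool_pos: [0.5598, -0.0186, 0.0649]
eef_rot: [-0.49, 0.508, -0.508, 0.494]
contact_force: [-1.4, 6.9, 14.5]
opening: 0.453
clk 3.72 pos [559.7 -18.6  64.9] F [-1.4  6.5 13.9] open 0.455
axes x [-0.032 -0.999 -0.005] y [ 0.004  0.005 -1.   ] z [ 0.999 -0.032  0.004]
turn(tool) [-0.004  0.003 -0.005]  shift after turn [-420.6 -135.1 -169.5]
turn(tool) [-0.008 -3.138  0.006]  shift after turn [ 420.6 -135.1  169.5]
shift now [-421.8 -133.6 -167.6]
```

View pics/wrist2.png

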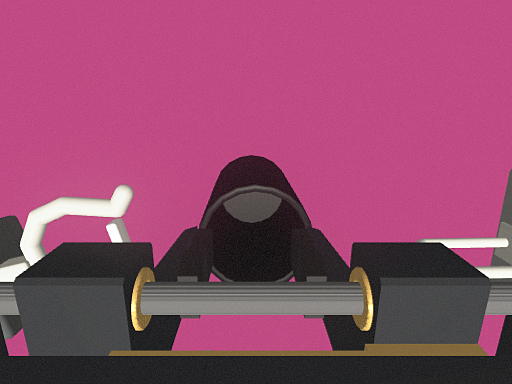

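View pics/scene2.png

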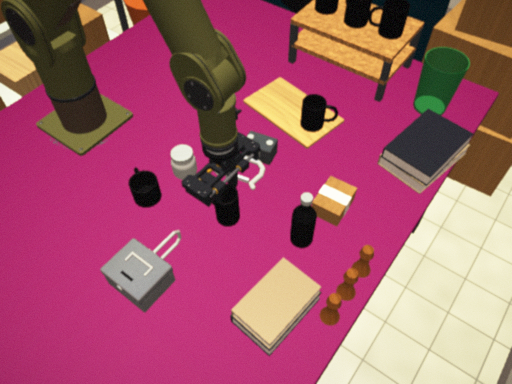

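```bash
python3 - <<'E'
from h import *
from plant import r
s=r.get_state()
d=r.snapshot("wrist"); np.savez("pics/w2.npz",**d)
T=d["tool_from_camera"]
d["camera_from_world"]=np.linalg.inv(T)   # tool coords
W=cloud(d)*1000
for v in (200,225,240,255,270):
    row=W[v]; print(v,[ (u,row[u].round(0).astype(int).tolist()) for u in range(175,340,8)])
E
```

```text
200 [(175, [-65, 65, -8]), (183, [-59, 66, -8]), (191, [-51, 64, -8]), (199, [-45, 65, -8]), (207, [-38, 65, -8]), (215, [-19, -34, 23]), (223, [-15, -35, 23]), (231, [-18, 59, -6]), (239, [-11, 60, -6]), (247, [-5, 59, -6]), (255, [2, 60, -6]), (263, [8, 59, -6]), (271, [15, 59, -6]), (279, [21, 59, -6]), (287, [17, -35, 23]), (295, [21, -34, 23]), (303, [42, 65, -8]), (311, [49, 65, -8]), (319, [55, 64, -8]), (327, [62, 65, -8]), (335, [69, 66, -8])]
225 [(175, [-66, 64, -30]), (183, [-60, 67, -31]), (191, [-53, 64, -30]), (199, [-28, -35, 10]), (207, [-24, -35, 10]), (215, [-25, 7, -7]), (223, [-22, 26, -14]), (231, [-17, 39, -20]), (239, [-11, 49, -24]), (247, [-5, 52, -25]), (255, [2, 52, -25]), (263, [8, 49, -24]), (271, [14, 40, -20]), (279, [19, 29, -16]), (287, [23, 15, -10]), (295, [26, -4, -2]), (303, [25, -33, 9]), (311, [50, 65, -30]), (319, [56, 64, -30]), (327, [63, 64, -30]), (335, [70, 64, -30])]
240 [(175, [-68, 66, -44]), (183, [-32, -55, 11]), (191, [-28, -53, 10]), (199, [-25, -50, 9]), (207, [-22, -50, 9]), (215, [-23, -10, -10]), (223, [-20, 3, -16]), (231, [-1
[... 539 characters left out ...]
 -25]), (263, [6, -2, -24]), (271, [11, -5, -22]), (279, [16, -9, -20]), (287, [20, -18, -15]), (295, [19, -52, 2]), (303, [20, -66, 9]), (311, [24, -65, 9]), (319, [27, -65, 9]), (327, [30, -68, 10]), (335, [33, -67, 10])]
270 [(175, [-30, -79, 10]), (183, [-27, -76, 8]), (191, [-24, -77, 8]), (199, [-22, -70, 5]), (207, [-21, -55, -4]), (215, [-20, -36, -15]), (223, [-17, -32, -17]), (231, [-13, -27, -20]), (239, [-8, -22, -23]), (247, [-4, -21, -23]), (255, [1, -19, -25]), (263, [6, -21, -24]), (271, [10, -22, -23]), (279, [14, -26, -21]), (287, [18, -32, -18]), (295, [19, -56, -4]), (303, [20, -66, 2]), (311, [21, -77, 9]), (319, [25, -77, 9]), (327, [27, -80, 10]), (335, [30, -80, 10])]
```

The opening reached its 40 mm setpoint and there is an upward force of 14 N. The depth shows the finger ends about 38 mm short of the stated TCP, so the fingers closed just on top of the rim instead of around the mug. I'll back off upward, open, and check the true fingertip length.

```bash
python3 -m inch '[[0,-10,0,0,0,0],[0,-20,0,0,0,0],[0,-20,0,0,0,0],[0,-20,0,0,0,0],[0,0,0,0,0,0]]' 40
python3 -m inch '[[0,0,0,0,0,0],[0,0,0,0,0,0],[0,0,0,0,0,0],[0,0,0,0,0,0],[0,0,0,0,0,0],[0,0,0,0,0,0],[0,0,0,0,0,0]]' 88
python3 - <<'E'
from h import *
from plant import r
s=r.get_state(); plan([560.7,-18.8,62],88,s)
for n in("wrist","scene","top"):
  d=r.snapshot(n); cv2.imwrite(f"pics/{n}3.png",cv2.cvtColor(d["img"],cv2.COLOR_RGB2BGR)); np.savez(f"pics/{n}3.npz",**d)
d=load("wrist3"); d["camera_from_world"]=np.linalg.inv(d["tool_from_camera"]); W=cloud(d)*1000
m=(d["range_z"]<.19)&(d["range_z"]>0); 
for v in range(215,262,3): print(v,[(u,W[v,u].round(0).astype(int).tolist()) for u in (120,135,145,155,163,340,350)])
E
```

```text
clock: 4.18
tool_pos: [0.5605, -0.024, 0.1367]
eef_rot: [0.489, -0.507, 0.511, -0.492]
contact_force: [0.5, -1.0, -0.3]
opening: 0.455
clock: 4.77
tool_pos: [0.5578, -0.0234, 0.1325]
eef_rot: [-0.491, 0.509, -0.509, 0.491]
contact_force: [-0.1, 0.2, -0.2]
opening: 0.96
clk 4.77 pos [557.8 -23.4 132.5] F [-0.1  0.2 -0.2] open 0.96
axes x [-0.035 -0.999  0.   ] y [-0.001 -0.    -1.   ] z [ 0.999 -0.035 -0.001]
turn(tool) [ 0.001 -0.     0.   ]  shift after turn [-4.7 70.5  2.8]
turn(tool) [-0.000e+00  3.141e+00  1.000e-03]  shift after turn [ 4.7 70.5 -2.8]
shift now [-4.7 70.5  2.8]
215 [(120, [-143, 134, -46]), (135, [-127, 133, -46]), (145, [-101, 91, -31]), (155, [-105, 132, -46]), (163, [-96, 132, -46]), (340, [94, 132, -46]), (350, [105, 133, -46])]
218 [(120, [-143, 133, -49]), (135, [-127, 133, -49]), (145, [-100, 90, -33]), (155, [-106, 133, -49]), (163, [-97, 133, -49]), (340, [95, 133, -49]), (350, [105, 132, -49])]
221 [(120, [-144, 133, -53]), (135, [-127, 132, -53]), (145, [-101, 91, -37]), (155, [-96, 103, -41]), (163, [-97, 133, -53]), (340, [95, 134, -53]), (350, [106,
[... 1423 characters left out ...]
, (163, [-43, -48, 4]), (340, [41, -47, 3]), (350, [42, -58, 8])]
251 [(120, [-56, -64, 10]), (135, [-51, -61, 9]), (145, [-47, -61, 9]), (155, [-44, -57, 7]), (163, [-43, -48, 2]), (340, [41, -48, 2]), (350, [42, -58, 7])]
254 [(120, [-55, -67, 10]), (135, [-50, -64, 9]), (145, [-46, -64, 9]), (155, [-44, -58, 6]), (163, [-44, -47, 0]), (340, [41, -48, 1]), (350, [42, -59, 6])]
257 [(120, [-54, -69, 10]), (135, [-49, -67, 9]), (145, [-45, -66, 9]), (155, [-44, -58, 4]), (163, [-43, -48, -1]), (340, [41, -49, 0]), (350, [42, -59, 5])]
260 [(120, [-53, -72, 10]), (135, [-49, -68, 8]), (145, [-44, -68, 8]), (155, [-44, -59, 3]), (163, [-43, -48, -2]), (340, [41, -49, -2]), (350, [42, -60, 4])]
```

View pics/wrist3.png

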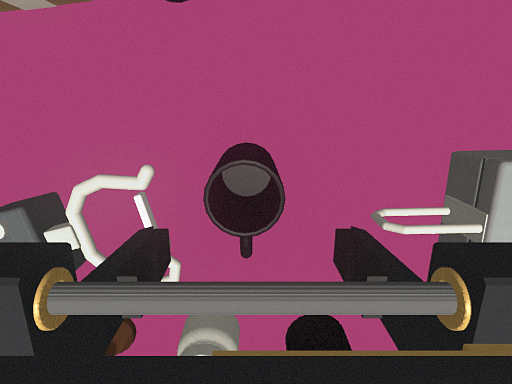

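View pics/scene3.png

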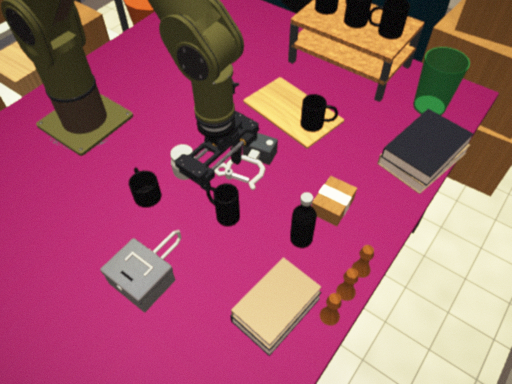

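```bash
python3 - <<'E'
from h import *
d=load("wrist3"); d["camera_from_world"]=np.linalg.inv(d["tool_from_camera"]); W=cloud(d)*1000
for v in (246,260,275,300,330): print(v,[(u,W[v,u].round(0).astype(int).tolist()) for u in (10,40,60,90,110,127,170,255,330,380,480)])
s3=load("scene3");s0=load("scene0");W=cloud(s3)*1000
m=(s3["range_z"]<s0["range_z"]-.02)&(W[...,2]>90)&(np.hypot(W[...,0]-558,W[...,1]+23)<110)
p=W[m]; print(len(p)); 
for z in range(90,260,8):
    q=p[(p[:,2]>=z)&(p[:,2]<z+8)]
    if len(q): print(z,len(q),q.min(0).round(),q.max(0).round())
E
```

```text
246 [(10, [-64, -108, 34]), (40, [-57, -108, 34]), (60, [-51, -108, 34]), (90, [-158, 94, -64]), (110, [-158, 133, -82]), (127, [-55, -59, 10]), (170, [-92, 133, -82]), (255, [3, 132, -82]), (330, [87, 134, -83]), (380, [55, -59, 10]), (480, [59, -108, 33])]
260 [(10, [-57, -117, 34]), (40, [-51, -116, 34]), (60, [-51, -110, 31]), (90, [-158, 91, -77]), (110, [-57, -72, 10]), (127, [-52, -69, 8]), (170, [-43, -37, -8]), (255, [3, 133, -100]), (330, [87, 133, -100]), (380, [49, -72, 10]), (480, [52, -117, 34])]
275 [(10, [-53, -123, 34]), (40, [-50, -118, 31]), (60, [-49, -113, 28]), (90, [-59, -83, 10]), (110, [-52, -83, 10]), (127, [-47, -81, 9]), (170, [-82, 93, -95]), (255, [3, 133, -119]), (330, [89, 134, -120]), (380, [46, -80, 8]), (480, [48, -124, 34])]
300 [(10, [-53, -125, 29]), (40, [-49, -121, 26]), (60, [-47, -118, 24]), (90, [-40, -118, 24]), (110, [-35, -117, 24]), (127, [-31, -117, 24]), (170, [-21, -118, 24]), (255, [0, -117, 24]), (330, [18, -118, 25]), (380, [30, -118, 24]), (480, [49, -124, 28])]
330 [(10, [-55, -125, 21]), (40, [-51, -120, 18]), (60, [-51, -115, 13]), (90, [-50, -103, 3]), (110, [-51, -91, -7]), (127, [-145, 119, -182]), (170, [-100, 135, -195]), (255, [3, 133, -194]), (330, [85, 104, -169]), (380, [154, 132, -193]), (480, [50, -124, 21])]
10252
162 3 [554. -72. 168.] [565.  20. 170.]
170 38 [545. -83. 170.] [570.  28. 178.]
178 40 [552. -83. 178.] [570.  30. 186.]
186 37 [551. -83. 186.] [570.  34. 193.]
194 36 [555. -82. 194.] [570.  34. 202.]
202 13 [562.  19. 203.] [570.  36. 210.]
210 28 [550.  17. 210.] [571.  35. 218.]
218 9 [553.  26. 219.] [570.  34. 226.]
226 14 [ 528. -110.  227.] [587.  28. 234.]
234 86 [ 522. -112.  234.] [595.  60. 242.]
242 226 [ 523. -112.  242.] [595.  58. 250.]
250 260 [ 527. -116.  250.] [595.  59. 258.]
258 99 [ 520. -118.  258.] [596.  66. 266.]
```

Both cameras agree: the real fingertips sit about 37 mm above the reported TCP (scene view: tip at z≈169 with TCP at 132.5; wrist depth: tool y ≈ -38). I'll go 37 mm lower than planned, after checking that the mug hasn't moved.

```bash
python3 - <<'E'
from h import *
W=cloud(load("scene3"));m=(W[...,2]>.092)&(W[...,2]<.115)&(abs(W[...,0]-.56)<.05)&(abs(W[...,1]+.02)<.05);p=W[m];print(p.min(0),p.max(0))
from plant import r
s=r.get_state(); plan([560.5,-18.5,25],88,s)
E
```

```text
[ 0.530833   -0.04908772  0.09205835] [0.59016551 0.01104038 0.1031386 ]
clk 4.92 pos [558.  -23.3 132.8] F [-0.4  0.2 -0.1] open 0.995
axes x [-0.035 -0.999  0.   ] y [-0. -0. -1.] z [ 0.999 -0.035 -0.   ]
turn(tool) [ 0. -0.  0.]  shift after turn [ -4.9 107.8   2.4]
turn(tool) [-0.     3.141  0.   ]  shift after turn [  4.9 107.8  -2.4]
shift now [ -4.9 107.8   2.4]
```

```bash
python3 -m inch '[[-4.5,0,2.4,0,0,0],[0,25,0,0,0,0],[0,30,0,0,0,0],[0,30,0,0,0,0],[0,22,0,0,0,0],[0,0,0,0,0,0],[0,0,0,0,0,0]]'
python3 -m inch '[[0,0,0,0,0,0],[0,0,0,0,0,0],[0,0,0,0,0,0],[0,0,0,0,0,0],[0,0,0,0,0,0],[0,0,0,0,0,0],[0,0,0,0,0,0],[0,0,0,0,0,0]]' 40 15
python3 -c "
from h import *
plan([405,407.6,150],88)"
```

```text
clock: 5.5
tool_pos: [0.56, -0.0186, 0.0253]
eef_rot: [-0.492, 0.509, -0.508, 0.491]
contact_force: [0.4, 0.5, 0.2]
opening: 0.999
clock: 6.17
tool_pos: [0.5613, -0.0186, 0.0268]
eef_rot: [0.491, -0.508, 0.509, -0.492]
contact_force: [-0.2, 0.7, 6.7]
opening: 0.665
clk 6.17 pos [561.3 -18.6  26.8] F [-0.2  0.7  6.7] open 0.665
axes x [-0.035 -0.999 -0.   ] y [ 0.002  0.    -1.   ] z [ 0.999 -0.035  0.002]
turn(tool) [-0.002 -0.    -0.   ]  shift after turn [-420.5 -123.2 -171.1]
turn(tool) [ 1.000e-03  3.142e+00 -3.000e-03]  shift after turn [ 420.5 -123.2  171.1]
shift now [-420.5 -123.3 -170.9]
```

Gripped: opening is 0.665, about 59 mm, which matches the 60 mm mug. Lifting.

```bash
python3 -m inch '[[0,-5,0,0,0,0],[0,-15,0,0,0,0],[0,-25,0,0,0,0],[0,-25,0,0,0,0],[0,-25,0,0,0,0],[0,-20,0,0,0,0],[0,-5,0,0,0,0],[0,0,0,0,0,0]]' 40 15
python3 - <<'E'
from h import *
from plant import r
plan([405,407.6,150],88)
d=r.snapshot("scene"); cv2.imwrite("pics/s4.png",cv2.cvtColor(d["img"],cv2.COLOR_RGB2BGR))
E
```

```text
clock: 6.83
tool_pos: [0.5612, -0.0191, 0.147]
eef_rot: [0.49, -0.508, 0.509, -0.492]
contact_force: [0.7, -0.1, -2.8]
opening: 0.663
clk 6.83 pos [561.2 -19.1 147. ] F [ 0.7 -0.1 -2.8] open 0.663
axes x [-0.035 -0.999  0.   ] y [ 0.002 -0.    -1.   ] z [ 0.999 -0.035  0.002]
turn(tool) [-0.002 -0.001  0.   ]  shift after turn [-421.   -3. -171.]
turn(tool) [-0.     3.141 -0.004]  shift after turn [421.  -3. 171.]
shift now [-420.9   -3.4 -171.2]
```

View pics/s4.png

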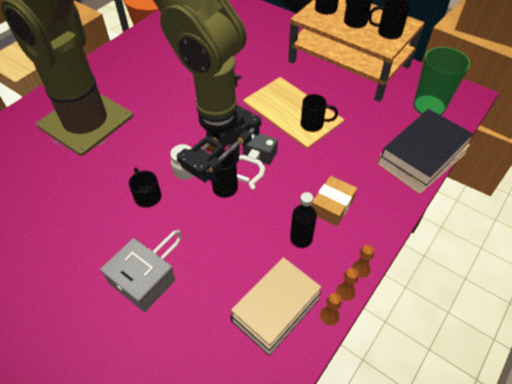

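The mug hangs upright in the gripper at (225,175), lifted clear of the table. Carrying it to the free half of the board.

```bash
python3 -m inch '[[-10,0,-4,0,0,0],[-20,0,-8,0,0,0],[-30,0,-12.2,0,0,0],[-30,0,-12.2,0,0,0],[-30,0,-12.2,0,0,0],[-30,0,-12.2,0,0,0],[-30,0,-12.2,0,0,0],[-30,0,-12.2,0,0,0],[-30,0,-12.2,0,0,0],[-30,0,-12.2,0,0,0],[-30,0,-12.2,0,0,0],[-30,0,-12.2,0,0,0]]'
python3 -m inch '[[-30,0,-12.2,0,0,0],[-30,0,-12.2,0,0,0],[-20,0,-8.5,0,0,0],[-10,0,-4,0,0,0],[0,0,0,0,0,0],[0,0,0,0,0,0]]'
python3 -c "
from h import *
plan([405,407.6,38],88)"
```

```text
clock: 7.88
tool_pos: [0.4355, 0.3169, 0.1441]
eef_rot: [-0.493, 0.509, -0.508, 0.49]
contact_force: [0.3, 0.7, -2.0]
opening: 0.661
clock: 8.38
tool_pos: [0.404, 0.4054, 0.1448]
eef_rot: [0.492, -0.508, 0.509, -0.49]
contact_force: [-0.5, -0.7, -2.1]
opening: 0.662
clk 8.38 pos [404.  405.4 144.8] F [-0.5 -0.7 -2.1] open 0.662
axes x [-0.035 -0.999  0.003] y [-0.001 -0.003 -1.   ] z [ 0.999 -0.035 -0.001]
turn(tool) [0.001 0.    0.003]  shift after turn [ -2.3 106.8   0.9]
turn(tool) [ 5.000e-03 -3.142e+00 -1.000e-03]  shift after turn [  2.3 106.8  -0.9]
shift now [ -2.6 106.8   1. ]
```

```bash
python3 -m inch '[[0,10,0,0,0,0],[0,20,0,0,0,0],[0,25,0,0,0,0],[0,25,0,0,0,0],[0,15,0,0,0,0],[0,6,0,0,0,0],[0,3,0,0,0,0],[0,0,0,0,0,0],[0,0,0,0,0,0]]'
```

```text
clock: 9.13
tool_pos: [0.4054, 0.4066, 0.0426]
eef_rot: [0.49, -0.509, 0.509, -0.491]
contact_force: [-1.1, -0.0, -2.3]
opening: 0.667
```

```bash
python3 -m inch '[[0,2,0,0,0,0],[0,1,0,0,0,0],[0,0.7,0,0,0,0],[0,0,0,0,0,0],[0,0,0,0,0,0]]'; python3 -m inch '[[0,0.5,0,0,0,0],[0,0,0,0,0,0]]'
```

```text
clock: 9.55
tool_pos: [0.4049, 0.4072, 0.0389]
eef_rot: [0.491, -0.509, 0.509, -0.492]
contact_force: [-0.0, -0.3, 3.6]
opening: 0.663
clock: 9.72
tool_pos: [0.405, 0.4074, 0.0387]
eef_rot: [-0.491, 0.509, -0.509, 0.492]
contact_force: [-0.5, -0.3, 7.5]
opening: 0.663
```

```bash
python3 -m inch '[[0,0,0,0,0,0],[0,0,0,0,0,0],[0,0,0,0,0,0],[0,0,0,0,0,0],[0,0,0,0,0,0],[0,0,0,0,0,0]]' 88
python3 -m inch '[[0,-10,0,0,0,0],[0,-20,0,0,0,0],[0,-30,0,0,0,0],[0,-30,0,0,0,0],[0,-30,0,0,0,0],[0,-20,0,0,0,0],[0,0,0,0,0,0]]'
python3 - <<'E'
from h import *
from plant import r
for n in("scene","top"):
  d=r.snapshot(n); cv2.imwrite(f"pics/{n}5.png",cv2.cvtColor(d["img"],cv2.COLOR_RGB2BGR)); np.savez(f"pics/{n}5.npz",**d)
W=cloud(load("scene5"));m=(W[...,2]>.1)&(W[...,2]<.13)&(abs(W[...,0]-.405)<.07)&(abs(W[...,1]-.407)<.07);p=W[m];print(p.min(0),p.max(0))
# push target: flank contact pose
E
```

```text
clock: 10.22
tool_pos: [0.4045, 0.4068, 0.0375]
eef_rot: [0.491, -0.509, 0.509, -0.491]
contact_force: [-0.1, 0.3, 0.2]
opening: 1.0
clock: 10.8
tool_pos: [0.4069, 0.409, 0.1828]
eef_rot: [-0.488, 0.509, -0.509, 0.494]
contact_force: [0.5, 0.5, 0.5]
opening: 0.999
[0.36651162 0.37684044 0.10003388] [0.4358367  0.43781057 0.1152398 ]
```

View pics/scene5.png

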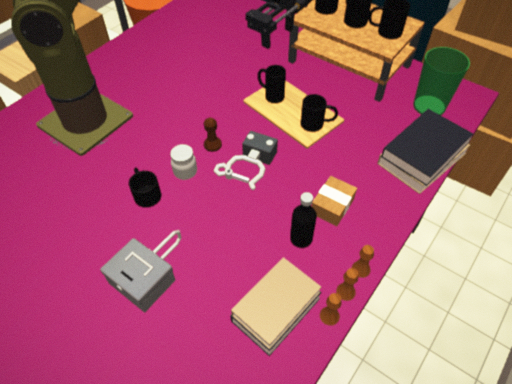

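The mug stands upright on the board, with its rim centred at about (404,407) at z 0.112, and is released. On the way back I'll take a closer wrist view of the hook to refine its pose.

```bash
python3 -m inch '[[12,0,5,0,0,0],[30,0,13.3,0,0,0],[30,0,13.3,0,0,0],[30,0,13.3,0,0,0],[30,0,13.3,0,0,0],[30,0,13.3,0,0,0],[30,0,13.3,0,0,0],[30,0,13.3,0,0,0],[30,0,13.3,0,0,0],[30,0,13.3,0,0,0],[30,0,13.3,0,0,0],[30,0,13.3,0,0,0]]'
python3 -m inch '[[20,0,9,0,0,0],[10,0,4,0,0,0],[0,0,0,0,0,0],[0,0,0,0,0,0],[0,0,0,0,0,0]]'
python3 - <<'E'
from h import *
from plant import r
s=r.get_state()
d=r.snapshot("wrist"); cv2.imwrite("pics/w6.png",cv2.cvtColor(d["img"],cv2.COLOR_RGB2BGR))
T=np.eye(4);T[:3,:3]=R.from_quat(s["eef_rot"]).as_matrix();T[:3,3]=s["tool_pos"]
d["camera_from_world"]=np.linalg.inv(T@d["tool_from_camera"]); np.savez("pics/w6.npz",**d)
plan([0,0,0],None,s)
im=cv2.cvtColor(d["img"],cv2.COLOR_RGB2BGR); cv2.imwrite("pics/w6c.png",cv2.resize(im[120:270,100:280],None,fx=4,fy=4,interpolation=cv2.INTER_CUBIC))
E
```

```text
clock: 11.9
tool_pos: [0.5425, 0.0567, 0.1762]
eef_rot: [-0.492, 0.51, -0.508, 0.49]
contact_force: [0.5, 0.2, -0.5]
opening: 1.0
clock: 12.32
tool_pos: [0.5545, 0.0315, 0.1772]
eef_rot: [-0.492, 0.509, -0.507, 0.492]
contact_force: [0.2, -0.7, -0.2]
opening: 1.0
clk 12.32 pos [554.5  31.5 177.2] F [ 0.2 -0.7 -0.2] open 1.0
axes x [-0.032 -0.999 -0.001] y [-0.002  0.001 -1.   ] z [ 0.999 -0.032 -0.002]
shift now [  49.7  178.1 -552.9]
```

View pics/w6.png

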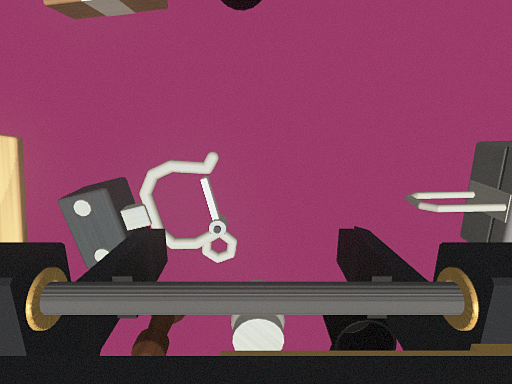

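View pics/w6c.png

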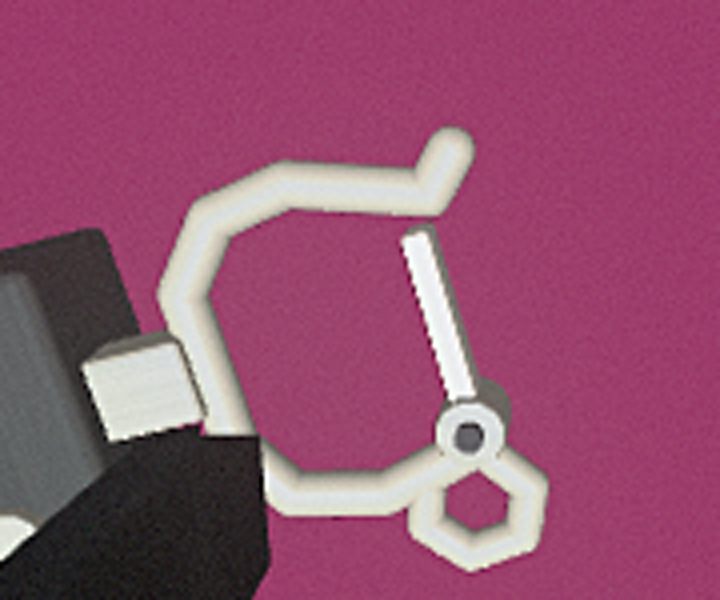

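The wrist crop shows the gate's top from its tip at crop (415,236) to (460,397), the hinge pin at (470,436), the flare end at (455,145) and the eye at (478,515).

```bash
python3 - <<'E'
from h import *
d=load("w6"); W=cloud(d)*1000
def f(u,v,h): return ray(d,((u+.5)/4-.5+100,(v+.5)/4-.5+120),h)[:2]*1000
def z(u,v): return W[int(round(v/4+120)),int(round(u/4+100))].round(1)
for nm,u,v in (("tip",416,240),("gate2",458,392),("pin",470,436),("flare",452,152),("eyebottom",470,555),("back",205,330),("bar",350,490)): 
    print(nm,z(u,v),f(u,v,.042).round(1))
a=f(416,236,.042);b=f(460,397,.042);v=b-a;print('gate',np.linalg.norm(v),'yaw x',np.degrees(np.arctan2(v[1],v[0]))+270)
for p in (a,b,f(470,436,.044),f(452,152,.042)): print(w2h(p).round(1))
P=W[(abs(W[...,2]-38)<6)&(abs(W[...,0]-510)<90)&(abs(W[...,1]-90)<70)][:,:2]; print(len(P),cv2.minAreaRect(P.astype(np.float32)))
# sanity with scene cam
s=load("scene5"); Ws=cloud(s)*1000
m=(abs(Ws[...,2]-40)<8)&(abs(Ws[...,0]-515)<90)&(abs(Ws[...,1]-90)<60); P=Ws[m][:,:2]
print(len(P),cv2.minAreaRect(P.astype(np.float32)))
im=cv2.cvtColor(s["img"],cv2.COLOR_RGB2BGR)
for hx,hy in ((0,40),(0,-14),(-6,-22),(-21,-38),(60,0)):
    q=proj(s,np.r_[h2w(hx,hy)/1000,.042]); cv2.circle(im,(int(round(q[0]*1)),int(round(q[1]))),1,(0,0,255),-1)
cv2.imwrite("pics/s6c.png",cv2.resize(im[120:220,190:310],None,fx=5,fy=5,interpolation=cv2.INTER_NEAREST))
E
```

```text
tip [548.3  82.9  42.3] [548.6  83.4]
gate2 [504.9  75.5  40.7] [505.8  75.1]
pin [494.7  71.   47.7] [492.8  72.7]
flare [571.   72.2  40.6] [571.6  72.3]
eyebottom [454.5  74.3  39.7] [456.6  74.9]
back [524.6 143.   38.1] [525.7 141.8]
bar [477.3 106.4  40.9] [477.7 107.1]
gate 46.222848637548026 yaw x 100.74190074349838
[  1.5 -15.6]
[ 2.5 30.7]
[ 2.5 41.6]
[-13.8 -34.7]
3229 ((507.7149658203125, 108.90029907226562), (126.60148620605469, 101.5273208618164), 8.512678146362305)
594 ((508.2843322753906, 102.22296142578125), (125.16986846923828, 93.8971176147461), 10.130155563354492)
```

View pics/s6c.png

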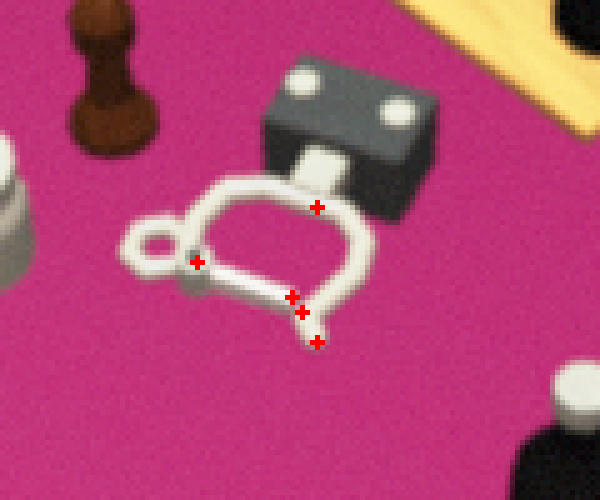

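The projected hook points fall on the gate's hinge and tip, the nose and the back bar, so the hook frame holds to about 2 mm. Now the exact box pose and the flank-push start.

```bash
sed -i 's/^HO=.*/HO=np.array([534.8,79.5]);HY=np.radians(101.8)/' h.py
cat >> h.py <<'E'
def boxpose(d,c0,verbose=1):
    """c0: rough box centre (mm). top face pts -> rect; ring pts -> heading"""
    W=cloud(d)*1000; W=W.reshape(-1,3)
    t=W[(abs(W[:,2]-72)<5)&(np.hypot(W[:,0]-c0[0],W[:,1]-c0[1])<95)]
    # drop the thin ring: keep pts with many neighbours via image opening on 2mm grid
    g=np.zeros((120,120),np.uint8); ij=((t[:,:2]-np.asarray(c0))/2+60).astype(int)
    ok=((ij>=0)&(ij<120)).all(1); ij=ij[ok]; g[ij[:,0],ij[:,1]]=255
    g=cv2.morphologyEx(g,cv2.MORPH_CLOSE,np.ones((5,5)));g=cv2.morphologyEx(g,cv2.MORPH_OPEN,np.ones((11,11)))
    pts=np.argwhere(g>0).astype(np.float32)*2-119+np.asarray(c0,np.float32)
    (c,s,a)=cv2.minAreaRect(pts)
    r=W[(abs(W[:,2]-61)<7)&(np.hypot(W[:,0]-c[0],W[:,1]-c[1])>72)&(np.hypot(W[:,0]-c[0],W[:,1]-c[1])<150)]
    ctr=np.array(c); m=np.median(r[:,:2],0); u=(m-ctr)/np.linalg.norm(m-ctr)
    r=r[abs((r[:,:2]-ctr)@np.array([-u[1],u[0]]))<15]
    v=cv2.fitLine(r[:,:2].astype(np.float32),cv2.DIST_HUBER,0,.01,.01).ravel(); vv=v[:2]*np.sign(v[:2]@u)
    far=np.percentile((r[:,:2]-ctr)@vv,99)
    print('rect',np.round(c,1),np.round(s,1),round(a,1),'ring n',len(r),'yaw',np.degrees(np.arctan2(vv[1],vv[0])).round(1),'yaw ctr->ring',np.degrees(np.arctan2(u[1],u[0])).round(1),'bar tip dist',far.round(1))
E
python3 - <<'E'
from h import *
boxpose(load("top0"),(514,-275)); boxpose(load("scene0"),(514,-275)); boxpose(load("scene5"),(514,-275)); boxpose(load("top5"),(514,-275))
E
```

```text
rect [ 514. -275.] [102. 122.] 90.0 ring n 84 yaw 87.9 yaw ctr->ring 89.5 bar tip dist 130.7
rect [ 515. -276.] [120. 100.] -0.0 ring n 84 yaw 89.3 yaw ctr->ring 88.3 bar tip dist 129.6
rect [ 515. -276.] [100. 120.] 90.0 ring n 85 yaw 89.0 yaw ctr->ring 88.2 bar tip dist 130.6
rect [ 514. -274.] [100. 122.] 90.0 ring n 84 yaw 88.0 yaw ctr->ring 89.3 bar tip dist 130.4
```

```bash
python3 -c "
from h import *
plan([425,-275.5,-19],89)"
```

```text
clk 12.37 pos [554.7  31.7 177.4] F [-0.1  0.4  0.3] open 1.0
axes x [-0.032 -0.999 -0.001] y [-0.001  0.001 -1.   ] z [ 0.999 -0.032 -0.001]
turn(tool) [ 0.001 -0.014 -0.001]  shift after turn [ 309.4  196.4 -124.3]
turn(tool) [2.000e-03 3.127e+00 2.000e-03]  shift after turn [-309.4  196.4  124.3]
shift now [ 311.4  196.2 -119.6]
```

```bash
python3 -m inch '[[14,0,-6,0,-0.014,0],[29.5,0,-12,0,0,0],[29.5,0,-12,0,0,0],[29.5,0,-12,0,0,0],[29.5,0,-12,0,0,0],[29.5,0,-12,0,0,0],[29.5,0,-12,0,0,0],[29.5,0,-12,0,0,0],[29.5,0,-12,0,0,0],[29.5,0,-12,0,0,0],[25,0,-9,0,0,0],[5,0,-1,0,0,0]]' 60 20
python3 -m inch '[[0,20,0,0,0,0],[0,30,0,0,0,0],[0,30,0,0,0,0],[0,30,0,0,0,0],[0,20,0,0,0,0],[0,10,0,0,0,0],[0,0,0,0,0,0]]'
python3 - <<'E'
from h import *
from plant import r
plan([425,-275.5,-19],89)
d=r.snapshot("scene"); cv2.imwrite("pics/s7.png",cv2.cvtColor(d["img"],cv2.COLOR_RGB2BGR))
E
```

```text
clock: 13.37
tool_pos: [0.4226, -0.2811, 0.1779]
eef_rot: [0.494, -0.506, 0.507, -0.493]
contact_force: [-0.5, 0.0, -0.1]
opening: 0.68
clock: 13.95
tool_pos: [0.4247, -0.275, 0.036]
eef_rot: [-0.495, 0.506, -0.503, 0.495]
contact_force: [-0.1, -0.1, 0.9]
opening: 0.68
clk 13.95 pos [ 424.7 -275.    36. ] F [-0.1 -0.1  0.9] open 0.68
axes x [-0.018 -1.    -0.003] y [-0.003  0.003 -1.   ] z [ 1.    -0.018 -0.003]
turn(tool) [ 0.003 -0.001 -0.003]  shift after turn [ 0.5 55.   0.3]
turn(tool) [0.004 3.141 0.004]  shift after turn [-0.5 55.  -0.3]
shift now [ 0.7 55.   0.5]
```

View pics/s7.png

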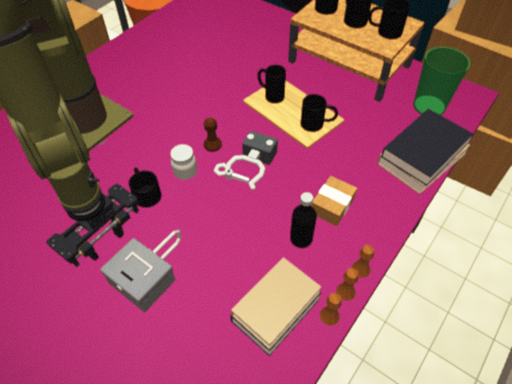

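The gripper stands beside the box's robot-side flank at (95,225) in the picture, clear of mug3. Lowering it.

```bash
python3 -m inch '[[0,15,0,0,0,0],[0,20,0,0,0,0],[0,12,0,0,0,0],[0,6,0,0,0,0],[0,0,0,0,0,0],[0,0,0,0,0,0]]'
python3 - <<'E'
from h import *
from plant import r
xb=-335
for x in (-350,-340): print(x,h2w(x,69.5).round(1))
plan(np.r_[h2w(-345,69.5),-19],101.8)
d=r.snapshot("top"); np.savez("pics/t8.npz",**d); cv2.imwrite("pics/t8.png",cv2.cvtColor(d["img"],cv2.COLOR_RGB2BGR))
d=r.snapshot("scene"); np.savez("pics/s8.npz",**d)
W=cloud(d)*1000; b=cloud(load("scene5"))*1000
m=(abs(W-b).max(-1)>15)&(W[...,2]<70)&(abs(W[...,1]+275)<90)&(abs(W[...,0]-430)<60); p=W[m]; print(len(p),p.min(0).round(),p.max(0).round())
E
```

```text
clock: 14.5
tool_pos: [0.4252, -0.2775, -0.0147]
eef_rot: [0.495, -0.505, 0.505, -0.495]
contact_force: [-1.0, -0.3, -0.4]
opening: 0.682
-350 [ 538.3 -277.3]
-340 [ 536.3 -267.5]
clk 14.5 pos [ 425.2 -277.5  -14.7] F [-1.  -0.3 -0.4] open 0.682
axes x [-0.021 -1.     0.   ] y [ 0.001 -0.    -1.   ] z [ 1.    -0.021  0.001]
turn(tool) [-0.001 -0.227  0.   ]  shift after turn [ 17.9   4.3 110.7]
turn(tool) [-1.000e-03  2.915e+00 -1.000e-03]  shift after turn [ -17.9    4.3 -110.7]
shift now [ -7.5   4.4 111.9]
119 [ 415. -324.   25.] [ 438. -233.   69.]
```

View pics/t8.png

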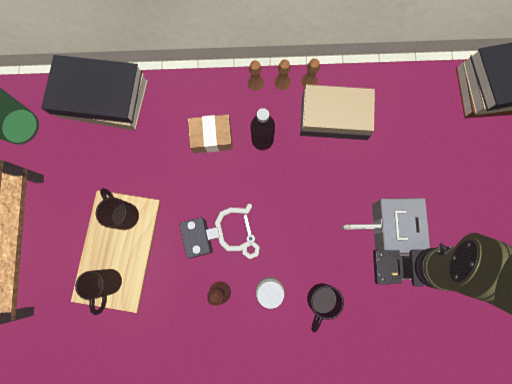

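```bash
python3 -m inch '[[0,1,5,0,0,0],[0,1,5,0,0,0],[0,1,5,0,0,0],[0,0,5,0,0,0],[0,0,6,0,-0.012,0],[0,0,6,0,-0.012,0],[0,0,6,0,-0.012,0],[0,0,6,0,-0.012,0],[0,0,6,0,-0.012,0],[0,0,6,0,-0.012,0],[0,0,6,0,-0.012,0],[0,0,6,0,-0.012,0]]'
python3 - <<'E'
from h import *
from plant import r
plan(np.r_[h2w(-340,70),-19],101.8)
d=r.snapshot("top"); np.savez("pics/t9.npz",**d); boxpose(d,(545,-270))
d=r.snapshot("scene"); np.savez("pics/s9.npz",**d); cv2.imwrite("pics/s9.png",cv2.cvtColor(d["img"],cv2.COLOR_RGB2BGR)); boxpose(d,(545,-270))
E
```

```text
clock: 15.6
tool_pos: [0.4889, -0.2778, -0.0183]
eef_rot: [0.52, -0.483, 0.48, -0.516]
contact_force: [-8.3, -2.0, 5.5]
opening: 0.68
clk 15.6 pos [ 488.9 -277.8  -18.3] F [-8.3 -2.   5.5] open 0.68
axes x [ 0.073 -0.997 -0.   ] y [-0.007 -0.    -1.   ] z [ 0.997  0.073 -0.007]
turn(tool) [ 0.007 -0.133 -0.001]  shift after turn [-0.4  0.7 48. ]
turn(tool) [1.000e-03 3.009e+00 1.100e-02]  shift after turn [  0.4   0.7 -48. ]
shift now [-6.7  0.4 47.5]
rect [ 569. -268.] [102. 102.] 90.0 ring n 94 yaw 93.6 yaw ctr->ring 99.4 bar tip dist 131.6
rect [ 563.5 -269. ] [120.6 101.6] 4.8 ring n 82 yaw 94.6 yaw ctr->ring 94.5 bar tip dist 130.3
```

View pics/s9.png

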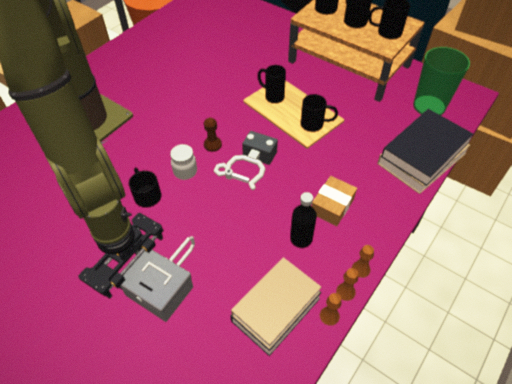

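The push works. The box is at (563.5,-269) with yaw 94.6°, moving with the fingers, and needs about 43 mm and 7° more.

```bash
python3 -m inch '[[0,0,6,0,-0.018,0],[0,0,6,0,-0.018,0],[0,0,6,0,-0.018,0],[0,0,6,0,-0.018,0],[0,0,6,0,-0.018,0],[0,0,5,0,-0.018,0],[0,0,4,0,-0.018,0],[0,0,2,0,0,0],[0,0,0,0,0,0],[0,0,0,0,0,0]]'
python3 - <<'E'
from h import *
from plant import r
plan(np.r_[h2w(-340,73),-19],101.8)
d=r.snapshot("scene"); np.savez("pics/s10.npz",**d); cv2.imwrite("pics/s10.png",cv2.cvtColor(d["img"],cv2.COLOR_RGB2BGR)); boxpose(d,(604,-260))
for c in ((604,-260),(606,-262)): print(w2h(c))
E
```

```text
clock: 16.53
tool_pos: [0.5335, -0.2717, -0.0184]
eef_rot: [0.548, -0.447, 0.448, -0.547]
contact_force: [-3.0, -2.3, -1.1]
opening: 0.683
clk 16.53 pos [ 533.5 -271.7  -18.4] F [-3.  -2.3 -1.1] open 0.683
axes x [ 0.199 -0.98   0.   ] y [ 0. -0. -1.] z [0.98  0.199 0.   ]
turn(tool) [-0.    -0.006  0.   ]  shift after turn [-3.6  0.6  0.1]
turn(tool) [-0.     3.136 -0.   ]  shift after turn [ 3.6  0.6 -0.1]
shift now [-3.6  0.6  0. ]
rect [ 603.9 -254.5] [119.7 102.1] 12.3 ring n 78 yaw 101.4 yaw ctr->ring 104.3 bar tip dist 127.5
[-346.47660527    1.6887863 ]
[-3.48843332e+02  1.40043624e-01]
```

View pics/s10.png

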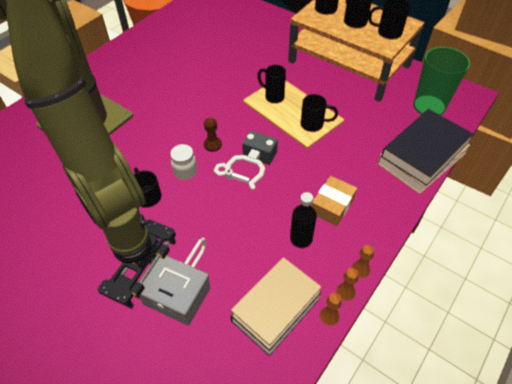

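```bash
python3 -m inch '[[0,0,-15,0,0,0],[0,0,-30,0,0,0],[0,-20,0,0,0,0],[0,-35,0,0,0,0],[0,-35,0,0,0,0],[0,-30,0,0,0,0],[0,0,0,0,0,0]]'
python3 - <<'E'
from h import *
from plant import r
s=r.get_state(); print(s["q"].round(3))
plan(np.r_[h2w(-425,0),100],11.8,s)
d=r.snapshot("scene"); np.savez("pics/s11.npz",**d); cv2.imwrite("pics/s11.png",cv2.cvtColor(d["img"],cv2.COLOR_RGB2BGR)); boxpose(d,(604,-255))
d=r.snapshot("top"); np.savez("pics/t11.npz",**d);cv2.imwrite("pics/t11.png",cv2.cvtColor(d["img"],cv2.COLOR_RGB2BGR)); boxpose(d,(604,-255))
E
```

```text
clock: 17.17
tool_pos: [0.4948, -0.2816, 0.1076]
eef_rot: [-0.546, 0.443, -0.451, 0.549]
contact_force: [0.6, -0.4, 0.2]
opening: 0.683
[ 0.502  0.74  -0.109  1.839  0.137  0.556 -1.064]
clk 17.17 pos [ 494.8 -281.6  107.6] F [ 0.6 -0.4  0.2] open 0.683
axes x [ 0.2   -0.98   0.007] y [ 0.013 -0.004 -1.   ] z [0.98  0.2   0.011]
turn(tool) [-0.014  1.567 -0.004]  shift after turn [-113.     7.6   79.7]
turn(tool) [-0.004 -1.575  0.014]  shift after turn [113.    7.6 -79.7]
shift now [ 79.2   9.4 113.2]
rect [ 602.6 -255.1] [122.  102.4] 11.3 ring n 83 yaw 101.5 yaw ctr->ring 102.8 bar tip dist 130.0
rect [ 602.1 -253.6] [123.2 103.9] 11.3 ring n 90 yaw 102.2 yaw ctr->ring 102.2 bar tip dist 129.5
```

View pics/t11.png

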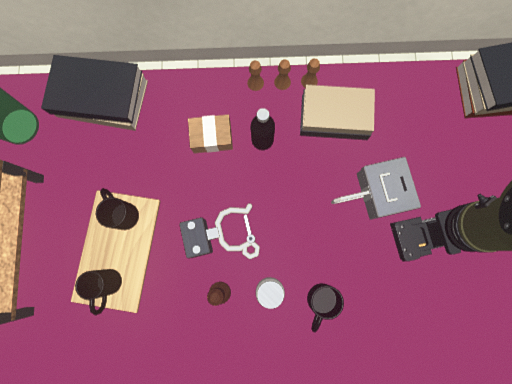

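The box is now at (602.4,-254.4), yaw about 101.9°, with its ring bar on the hook's axis (about 2 mm to +y). The robot is clear of it at (440,235) in the picture. q7 leaves room for the turn toward +z pushing. Turning and moving behind the box.

```bash
python3 -m inch '[[0,0,0,0,-0.12,0],[0,0,0,0,-0.122,0],[0,0,0,0,-0.122,0],[0,0,0,0,-0.122,0],[0,0,0,0,-0.122,0],[0,0,0,0,-0.122,0],[0,0,0,0,-0.122,0],[0,0,0,0,-0.122,0],[0,0,0,0,-0.122,0],[0,0,0,0,-0.122,0],[0,0,0,0,-0.122,0],[0,0,0,0,-0.122,0]]' 70 20
python3 -m inch '[[0,0,0,0,-0.11,0],[0,0,-20,0,0,0],[0,0,-30,0,0,0],[0,0,-30,0,0,0],[0,0,-10,0,0,0],[20,0,0,0,0,0],[35,0,0,0,0,0],[35,0,0,0,0,0],[23,0,0,0,0,0],[0,0,0,0,0,0],[0,0,0,0,0,0]]'
python3 -c "
from h import *
plan(np.r_[h2w(-430,2),-19],11.9)"
```

```text
clock: 18.27
tool_pos: [0.4891, -0.2793, 0.1001]
eef_rot: [-0.705, -0.035, 0.035, 0.707]
contact_force: [0.0, -0.3, -0.5]
opening: 0.795
clock: 19.18
tool_pos: [0.6189, -0.3433, 0.0998]
eef_rot: [-0.702, -0.072, 0.073, 0.704]
contact_force: [-1.7, -0.1, -0.1]
opening: 0.796
clk 19.18 pos [ 618.9 -343.3   99.8] F [-1.7 -0.1 -0.1] open 0.796
axes x [ 0.979  0.204 -0.   ] y [-0.001  0.003 -1.   ] z [-0.204  0.979  0.003]
turn(tool) [-0.003 -0.003 -0.   ]  shift after turn [  2.1 118.8   1. ]
turn(tool) [ 1.000e-03  3.139e+00 -5.000e-03]  shift after turn [ -2.1 118.8  -1. ]
shift now [  2.2 118.8   0.7]
```

```bash
python3 -m inch '[[2,15,0,0,0,0],[0,25,0,0,0,0],[0,30,0,0,0,0],[0,25,0,0,0,0],[0,15,0,0,0,0],[0,6,0,0,0,0],[0,2,0,0,0,0],[0,0,0,0,0,0]]'
python3 - <<'E'
from h import *
from plant import r
plan(np.r_[h2w(-405,2),-19],101.9-90)
d=r.snapshot("scene"); np.savez("pics/s12.npz",**d); cv2.imwrite("pics/s12.png",cv2.cvtColor(d["img"],cv2.COLOR_RGB2BGR)); boxpose(d,(603,-255))
E
```

```text
clock: 19.85
tool_pos: [0.6201, -0.346, -0.016]
eef_rot: [0.704, 0.071, -0.071, -0.703]
contact_force: [-0.1, 0.4, 0.8]
opening: 0.796
clk 19.85 pos [ 620.1 -346.   -16. ] F [-0.1  0.4  0.8] open 0.796
axes x [0.98 0.2  0.  ] y [ 0. -0. -1.] z [-0.2   0.98 -0.  ]
turn(tool) [ 0.    -0.006  0.   ]  shift after turn [ 1.5  3.  28.9]
turn(tool) [-1.000e-03  3.135e+00  0.000e+00]  shift after turn [ -1.5   3.  -28.9]
shift now [ 1.3  3.  29. ]
rect [ 602.7 -254.3] [122.7 101.2] 11.6 ring n 81 yaw 102.3 yaw ctr->ring 100.9 bar tip dist 130.2
```

View pics/s12.png

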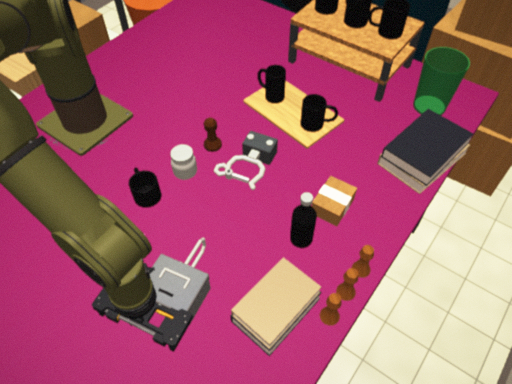

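```bash
python3 -m inch '[[1.5,2,7,0,-0.006,0],[0,0,7,0,0,0],[0,0,6,0,0,0],[0,0,5,0,0,0],[0,0,6,0,0,0],[0,0,8,0,0,0],[0,0,8,0,0,0],[0,0,8,0,0,0],[0,0,8,0,0,0],[0,0,8,0,0,0],[0,0,8,0,0,0],[0,0,6,0,0,0]]'
python3 - <<'E'
from h import *
from plant import r
s=r.get_state();plan(np.r_[h2w(-145,2),-19],101.8-90,s); print('TCP hook',w2h(s["tool_pos"]*1000))
d=r.snapshot("scene"); np.savez("pics/s13.npz",**d); cv2.imwrite("pics/s13.png",cv2.cvtColor(d["img"],cv2.COLOR_RGB2BGR)); c=h2w(w2h(s["tool_pos"]*1000)[0]+63,2);print(c);boxpose(d,c)
d=r.snapshot("top"); np.savez("pics/t13.npz",**d); boxpose(d,c)
E
```

```text
clock: 20.9
tool_pos: [0.6042, -0.2618, -0.0179]
eef_rot: [0.704, 0.074, -0.073, -0.703]
contact_force: [1.4, -5.7, 2.2]
opening: 0.795
clk 20.9 pos [ 604.2 -261.8  -17.9] F [ 1.4 -5.7  2.2] open 0.795
axes x [0.978 0.207 0.   ] y [ 0.001 -0.001 -1.   ] z [-0.207  0.978 -0.001]
turn(tool) [0.001 0.002 0.   ]  shift after turn [-2.000e-01  1.100e+00  2.033e+02]
turn(tool) [ 1.000e-03 -3.139e+00 -2.000e-03]  shift after turn [ 2.000e-01  1.100e+00 -2.033e+02]
shift now [  0.3   0.9 203.3]
TCP hook [-348.29739668    1.84999419]
[ 591.18445644 -200.17730981]
rect [ 601.2 -183.1] [94.8 67.5] 12.5 ring n 57 yaw 87.1 yaw ctr->ring -0.6 bar tip dist 19.5
rect [ 590.3 -197.6] [121.3  99. ] 11.8 ring n 87 yaw 101.6 yaw ctr->ring 102.8 bar tip dist 128.6
```

On track: box centre at hook (-283, +2.3), yaw about 101.6–102°. Pushing on to just before the gate.

```bash
python3 -m inch '[[0,0,7,0,0,0],[0,0,9,0,0,0],[0,0,10,0,0,0],[0,0,11,0,0,0],[0,0,11,0,0,0],[0,0,11,0,0,0],[0,0,11,0,0,0],[0,0,11,0,0,0],[0,0,10,0,0,0],[0,0,9,0,0,0],[0,0,7,0,0,0],[0,0,4,0,0,0]]'
python3 -m inch '[[0,0,0,0,0,0],[0,0,0,0,0,0]]'
python3 - <<'E'
from h import *
from plant import r
s=r.get_state();plan(np.r_[h2w(-145,2),-19],101.8-90,s); print('TCP hook',w2h(s["tool_pos"]*1000))
c=h2w(w2h(s["tool_pos"]*1000)[0]+64,2)
d=r.snapshot("top"); np.savez("pics/t14.npz",**d); boxpose(d,c)
im=cv2.cvtColor(d["img"],cv2.COLOR_RGB2BGR);cv2.imwrite("pics/t14.png",cv2.resize(im[150:290,170:370],None,fx=4,fy=4,interpolation=cv2.INTER_CUBIC))
d=r.snapshot("scene"); np.savez("pics/s14.npz",**d); im=cv2.cvtColor(d["img"],cv2.COLOR_RGB2BGR);cv2.imwrite("pics/s14.png",cv2.resize(im[100:260,130:330],None,fx=4,fy=4*.93,interpolation=cv2.INTER_CUBIC))
E
```

```text
clock: 22.0
tool_pos: [0.5809, -0.1527, -0.0182]
eef_rot: [0.703, 0.073, -0.074, -0.703]
contact_force: [1.2, -5.0, 3.1]
opening: 0.796
clock: 22.17
tool_pos: [0.5806, -0.1519, -0.0186]
eef_rot: [-0.703, -0.074, 0.074, 0.704]
contact_force: [-0.5, 0.2, 0.5]
opening: 0.792
clk 22.17 pos [ 580.6 -151.9  -18.6] F [-0.5  0.2  0.5] open 0.792
axes x [ 0.978  0.208 -0.001] y [-0.001  0.002 -1.   ] z [-0.208  0.978  0.002]
turn(tool) [-0.002  0.003 -0.001]  shift after turn [ 0.5  0.4 90.9]
turn(tool) [-1.000e-03 -3.138e+00  3.000e-03]  shift after turn [ -0.5   0.4 -90.9]
shift now [ 0.8  0.6 90.9]
TCP hook [-235.87552651    2.47685693]
rect [566.9 -87.5] [121.  94.] 9.5 ring n 79 yaw 101.9 yaw ctr->ring 101.8 bar tip dist 124.9
```

View pics/t14.png

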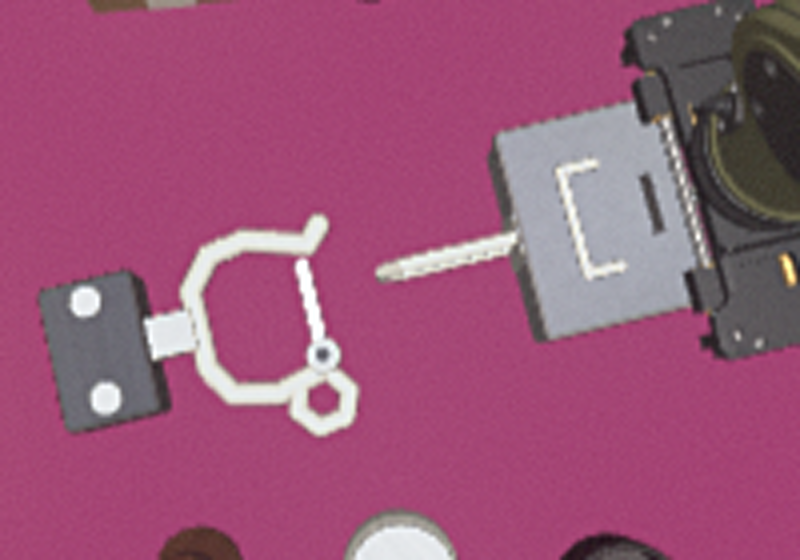

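View pics/s14.png

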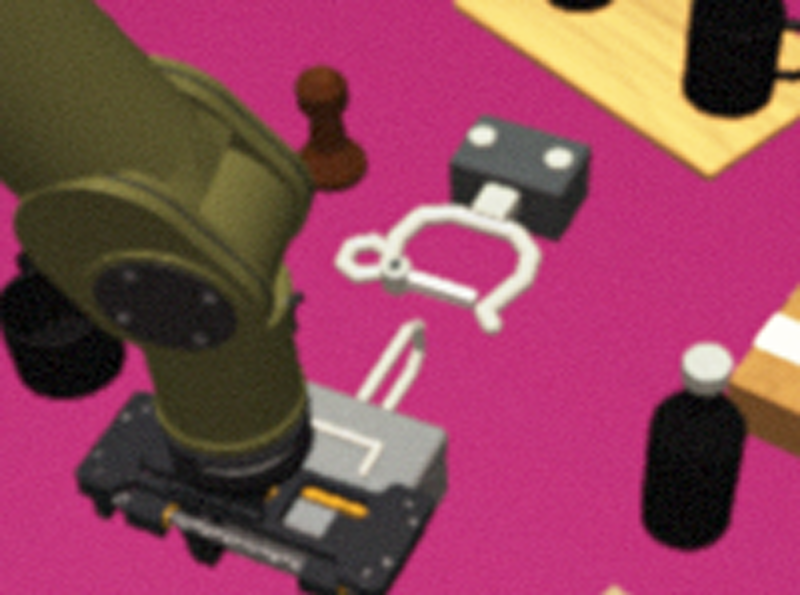

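The top view shows the ring tip at crop (380,270) heading at the middle of the gate. I'll compute the bar's hook coordinates from it before entering.

```bash
python3 - <<'E'
from h import *
d=load("t14"); W=cloud(d)*1000
P=W.reshape(-1,3); H=np.array([w2h(p) for p in P[:,:2]])
m=(abs(P[:,2]-62)<7)&(H[:,0]>-120)&(H[:,0]<10)&(abs(H[:,1])<25)
q=H[m]; print(len(q),'xmax',np.percentile(q[:,0],[90,97,100]).round(1))
for a in range(-120,0,15):
    k=q[(q[:,0]>=a)&(q[:,0]<a+15)]
    if len(k): print(a,len(k),'y mid',((k[:,1].min()+k[:,1].max())/2).round(1),np.median(k[:,1]).round(1))
f=lambda u,v,h: ray(d,((u+.5)/4-.5+170,(v+.5)/4-.5+150),h)[:2]*1000
print('tip ray',w2h(f(384,268,.064)),'mid',w2h(f(505,240,.064)))
print('gate tip/hinge',w2h(f(302,262,.042)),w2h(f(322,354,.046)))
E
```

```text
113 xmax [-53.1 -47.4 -44.7]
-120 24 y mid 2.7 3.0
-105 23 y mid 2.9 2.6
-90 22 y mid 2.8 3.0
-75 22 y mid 2.8 3.6
-60 21 y mid 2.5 3.0
-45 1 y mid 4.0 4.0
tip ray [-46.57326033   1.87147266] mid [-117.2165406     2.35071968]
gate tip/hinge [ -1.73407332 -14.83226757] [-0.93066924 40.02951121]
```

```bash
python3 -m inch '[[0,0,5,0,0,0],[0,0,8,0,0,0],[0,0,8,0,0,0],[0,0,8,0,0,0],[0,0,7,0,0,0],[0,0,7,0,0,0],[0,0,6,0,0,0],[0,0,6,0,0,0],[0,0,6,0,0,0],[0,0,6,0,0,0],[0,0,6,0,0,0],[0,0,5,0,0,0]]'
python3 - <<'E'
from h import *
from plant import r
s=r.get_state();plan(np.r_[h2w(-145,2),-19],101.8-90,s); print('TCP hook',w2h(s["tool_pos"]*1000))
d=r.snapshot("top"); np.savez("pics/t15.npz",**d)
im=cv2.cvtColor(d["img"],cv2.COLOR_RGB2BGR);cv2.imwrite("pics/t15.png",cv2.resize(im[170:280,170:330],None,fx=5,fy=5,interpolation=cv2.INTER_CUBIC))
W=cloud(d)*1000;P=W.reshape(-1,3);P=P[abs(P[:,2]-62)<7];H=np.array([w2h(p) for p in P[:,:2]])
q=H[(H[:,0]>-40)&(H[:,0]<80)&(abs(H[:,1])<25)]; print(len(q),np.percentile(q[:,0],[97,100]),np.median(q[:,1]))
E
```

```text
clock: 23.27
tool_pos: [0.5655, -0.0792, -0.018]
eef_rot: [0.705, 0.073, -0.073, -0.702]
contact_force: [2.2, -6.6, 0.1]
opening: 0.797
clk 23.27 pos [565.5 -79.2 -18. ] F [ 2.2 -6.6  0.1] open 0.797
axes x [0.979 0.204 0.   ] y [ 0.001 -0.003 -1.   ] z [-0.204  0.979 -0.003]
turn(tool) [ 0.003 -0.     0.   ]  shift after turn [ 0.4  1.  16.6]
turn(tool) [-0.     3.142  0.005]  shift after turn [ -0.4   1.  -16.6]
shift now [ 0.4  0.9 16.6]
TCP hook [-161.61864915    2.42630391]
105 [26.80314231 29.6796489 ] 2.231027699129871
```

View pics/t15.png

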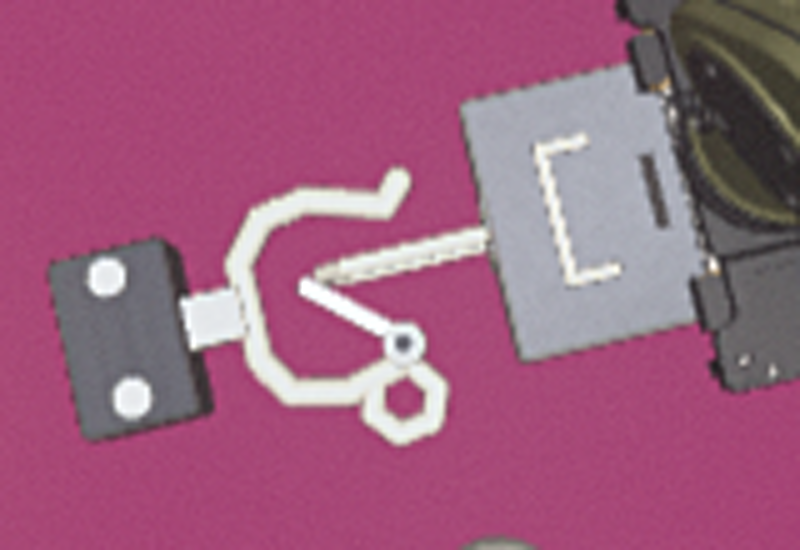

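The gate is open at about 50° with the ring bar against it (bar about 27 mm in, tracking the axis). Pushing about 20 mm more in small steps.

```bash
python3 -m inch '[[0,0,5,0,0,0],[0,0,4,0,0,0],[0,0,4,0,0,0],[0,0,4,0,0,0],[0,0,0,0,0,0],[0,0,0,0,0,0]]'
cat > look.py <<'E'
import sys
from h import *
from plant import r
n=sys.argv[1]
s=r.get_state();plan(np.r_[h2w(-145,2),-19],101.8-90,s); print('TCP hook',w2h(s["tool_pos"]*1000))
d=r.snapshot("top"); np.savez(f"pics/t{n}.npz",**d)
im=cv2.cvtColor(d["img"],cv2.COLOR_RGB2BGR);cv2.imwrite(f"pics/t{n}.png",cv2.resize(im[170:280,170:330],None,fx=5,fy=5,interpolation=cv2.INTER_CUBIC))
W=cloud(d)*1000;P=W.reshape(-1,3);P=P[abs(P[:,2]-62)<7];H=np.array([w2h(p) for p in P[:,:2]])
q=H[(H[:,0]>-30)&(H[:,0]<80)&(abs(H[:,1])<25)]; print(len(q),np.percentile(q[:,0],[97,100]),np.median(q[:,1]))
E
python3 look.py 16
```

```text
clock: 23.82
tool_pos: [0.5615, -0.0588, -0.0181]
eef_rot: [-0.703, -0.074, 0.074, 0.704]
contact_force: [0.5, 0.2, 0.5]
opening: 0.793
clk 23.82 pos [561.5 -58.8 -18.1] F [0.5 0.2 0.5] open 0.793
axes x [0.978 0.208 0.001] y [ 0.     0.002 -1.   ] z [-0.208  0.978  0.002]
turn(tool) [-0.002  0.004  0.001]  shift after turn [ 0.1  0.9 -4.1]
turn(tool) [ 1.000e-03 -3.138e+00  2.000e-03]  shift after turn [-0.1  0.9  4.1]
shift now [ 0.1  0.9 -4.1]
TCP hook [-140.88983643    2.10739052]
128 [46.24100147 48.97748509] 1.6809785156143198
```

View pics/t16.png

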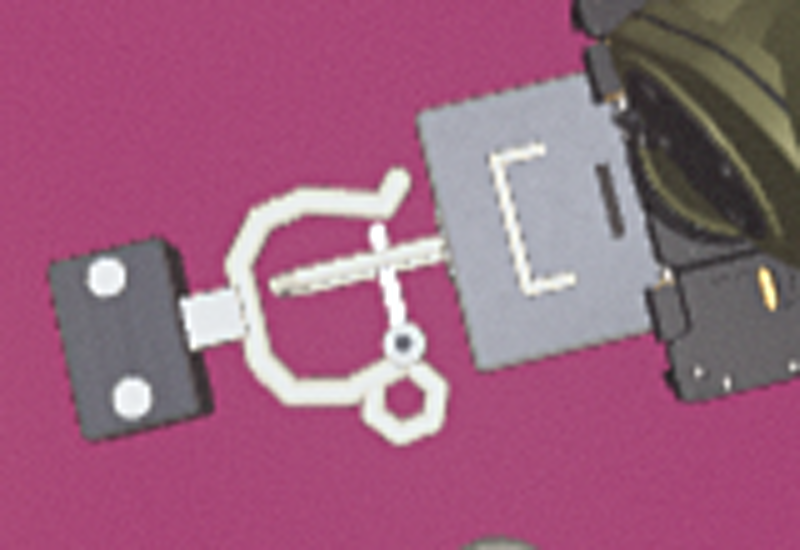

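The gate is shut, running straight from (377,232) to the hinge at (402,343), with the ring's end inside at (285,285). Backing straight off, then up.

```bash
python3 -m inch '[[0,0,-5,0,0,0],[0,0,-15,0,0,0],[0,0,-20,0,0,0],[0,0,-20,0,0,0],[0,-15,-10,0,0,0],[0,-30,0,0,0,0],[0,-35,0,0,0,0],[0,-35,0,0,0,0],[0,-20,0,0,0,0],[0,0,0,0,0,0],[0,0,0,0,0,0],[0,0,0,0,0,0]]'
python3 look.py 17
python3 - <<'E'
from h import *
from plant import r
for n in("scene",):
  d=r.snapshot(n); cv2.imwrite(f"pics/{n}17.png",cv2.cvtColor(d["img"],cv2.COLOR_RGB2BGR)); np.savez(f"pics/{n}17.npz",**d)
c=h2w(-81,2); boxpose(load("t17"),c)
def blobs(n):
    W=cloud(load(n))*1000; o={}
    for k,(x,y,z) in dict(tin=(373,30,75),pawn=(373,146,102),mug3=(347,-93,65),bottle=(743,35,170),cardbox=(755,163,50),mug2=(562,374,97),books=(798,-149,62)).items():
        p=W[(np.hypot(W[...,0]-x,W[...,1]-y)<(100 if k=='books' else 60))&(abs(W[...,2]-z)<8)]; o[k]=((p.min(0)+p.max(0))/2).round() if len(p) else None
    return o
a,b=blobs("top0"),blobs("t17")
for k in a: print(k,a[k],b[k])
W=cloud(load("t17"));p=W[(np.hypot(W[...,0]-.405,W[...,1]-.407)<.06)&(abs(W[...,2]-.112)<.006)];print('mug',p.min(0),p.max(0))
print(r.get_state()["clock"])
E
```

```text
clock: 24.87
tool_pos: [0.5749, -0.1293, 0.1157]
eef_rot: [-0.703, -0.073, 0.074, 0.703]
contact_force: [0.1, 0.4, -0.6]
opening: 0.794
clk 24.87 pos [ 574.9 -129.3  115.7] F [ 0.1  0.4 -0.6] open 0.794
axes x [ 0.978  0.207 -0.002] y [-0.002  0.    -1.   ] z [-0.207  0.978  0.001]
turn(tool) [-0.001  0.002 -0.002]  shift after turn [  1.5 134.7  67.6]
turn(tool) [-3.000e-03 -3.139e+00  1.000e-03]  shift after turn [ -1.5 134.7 -67.6]
shift now [  1.9 134.7  67.5]
TCP hook [-212.56805109    3.45010428]
126 [46.85369511 49.01390899] 1.8848442843853594
rect [549.9   1.5] [123.2 104.3] 11.3 ring n 87 yaw 101.5 yaw ctr->ring 101.9 bar tip dist 130.4
tin [373.  30.  74.] [372.  30.  74.]
pawn [372. 146. 100.] [372. 147. 100.]
mug3 [344. -93.  64.] [343. -93.  64.]
bottle [743.  35. 168.] [743.  35. 169.]
cardbox [755. 162.  49.] [755. 163.  49.]
mug2 [561. 373.  95.] [560. 374.  95.]
books [ 799. -150.   61.] [ 800. -150.   61.]
mug [0.37678815 0.37621446 0.10603641] [0.43400099 0.43647402 0.11582894]
24.9667
```

View pics/t17.png

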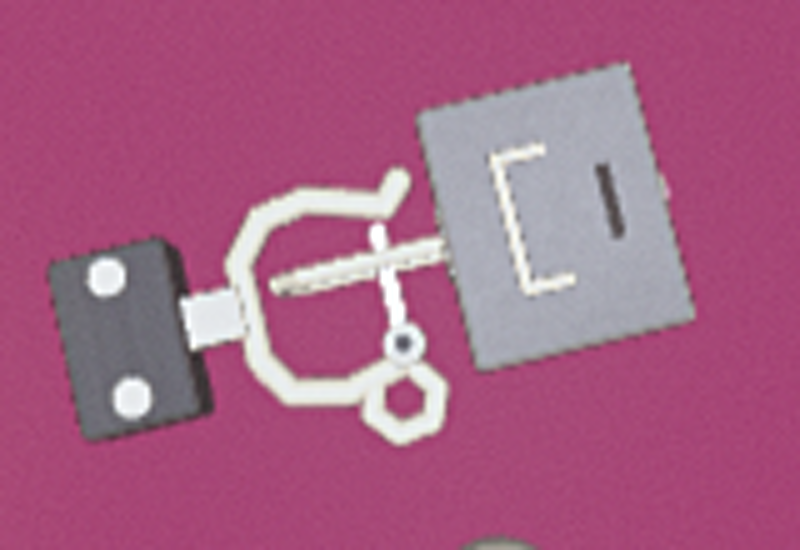

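View pics/scene17.png

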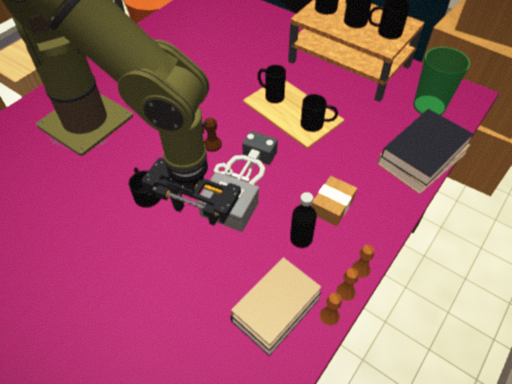

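The picture shows the ring captured and the gate at the same pixels as when it was shut at the start. The bystanders moved 1 mm or less, the mug is upright on the board, and the robot is clear. Handing in.

```bash
python3 -c "
from plant import r
print(r.finish_job())"
```

```text
the job is handed in; nothing more can be done
None
```

The cash box is secured. The dark mug stands upright on the free half of the serving board. The ring pushed the gate open, went in, and the gate snapped shut behind it. I handed the job in at about 25 s; the hand-in reports no verdict.

**How it went:** I pushed the box's robot-side flank to shift it about 90 mm and turn it about 13° onto the hook's axis. Then I pushed its rear face straight in with both fingers. The box was never gripped or lifted, and no command brought the fingers near the gate.

**Last checks, from the top camera:**
- **Ring:** its bar is about 46–49 mm past the gate line and about 2 mm off the axis. The box lies flat.
- **Gate:** its tip and hinge are back within about 2 pixels of where they were when shut at the start, in a 5× enlarged crop.
- **Mug:** its rim is level at 112 mm and centred at about (405, 406) mm, on the board.
- **Bystanders:** all seven are within about 1 mm of where they started.
- **Robot:** clear of everything, with the measured force near zero.

**What disagreed:** The real fingertips sit about 37 mm above the reported TCP. Because of that, the first grasp closed on top of the mug's rim with about 14 N. The mug did not move or tip. I measured the offset with two cameras, corrected for it, and the second grasp held.

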